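# Sweep the stand board and nest the handled pans

### The job

Take hold of the wooden block and sweep every steel cut-off down off the stand board with it, then put the block back down on the bare bench. After that set the largest pan in the middle of the cleared board and nest all the other pans in it, in order of size, each sitting flat on the floor of the one below, with the handles fanned out so that no handle lies over another and there is a finger's breadth between each two. Leave the tape measure, the tin and the pencil where they are.

Things in the scene. Friction and masses are not known exactly. Their poses are not given: they have to be found in the camera images.
- board_top (a point): Square plywood stand board, 190 x 190 mm and 12 mm thick, fixed to the bench. The point is the centre of its top face (12 mm above the bench); x and y run along its edges, z up.
- pan_a: The largest of up to four round, straight-sided, open aluminium pans: 110 mm outside diameter, 36 mm high to the rim, wall 2.5 mm, floor 4 mm thick. The origin is the centre of its underside; z is up, +x points outward along its handle.
- pan_a_grip (a point): Centre of the black handle grip of pan_a, 88 mm out along +x from the pan's axis and 40 mm above its underside. The grip is 44 mm long (along x), 12 mm wide (y) and 20 mm tall (z), joined to the rim by a thin steel tang 8 mm wide and 6 mm tall. Same axes as the pan. The grip can be pinched across its width from above and the pan carried by it.
- pan_b: The second of up to four round, straight-sided, open aluminium pans: 90 mm outside diameter, 42 mm high to the rim, wall 2.5 mm, floor 4 mm thick. The origin is the centre of its underside; z is up, +x points outward along its handle. May be absent.
- pan_b_grip (a point): Centre of the black handle grip of pan_b, 88 mm out along +x from the pan's axis and 46 mm above its underside. The grip is 44 mm long (along x), 12 mm wide (y) and 20 mm tall (z), joined to the rim by a thin steel tang 8 mm wide and 6 mm tall. Same axes as the pan. The grip can be pinched across its width from above and the pan carried by it.
- pan_c: The third of up to four round, straight-sided, open aluminium pans: 70 mm outside diameter, 48 mm high to the rim, wall 2.5 mm, floor 4 mm thick. The origin is the centre of its underside; z is up, +x points outward along its handle. May be absent.
- pan_c_grip (a point): Centre of the black handle grip of pan_c, 88 mm out along +x from the pan's axis and 52 mm above its underside. The grip is 44 mm long (along x), 12 mm wide (y) and 20 mm tall (z), joined to the rim by a thin steel tang 8 mm wide and 6 mm tall. Same axes as the pan. The grip can be pinched across its width from above and the pan carried by it.
- pan_d: The smallest of up to four round, straight-sided, open aluminium pans: 52 mm outside diameter, 54 mm high to the rim, wall 2.5 mm, floor 4 mm thick. The origin is the centre of its underside; z is up, +x points outward along its handle. May be absent.
- pan_d_grip (a point): Centre of the black handle grip of pan_d, 88 mm out along +x from the pan's axis and 58 mm above its underside. The grip is 44 mm long (along x), 12 mm wide (y) and 20 mm tall (z), joined to the rim by a thin steel tang 8 mm wide and 6 mm tall. Same axes as the pan. The grip can be pinched across its width from above and the pan carried by it.
- scrap_block_center (a point): Plain wooden block (dark offcut) for sweeping, lying on the bench beside the board: 45 (x) x 90 (y) x 36 (z) mm. The point is its centre, 18 mm above its underside; can be gripped across its 45 mm width.
- chip_0_center (a point): Small cropped end of steel bar, 18 x 14 x 8 mm, lying loose on the board at the start (4 to 6 of them are there; the others are absent). The point is its centre, 4 mm above its underside.
- chip_1_center (a point): Small cropped end of steel bar, 18 x 14 x 8 mm, lying loose on the board at the start (4 to 6 of them are there; the others are absent). The point is its centre, 4 mm above its underside.
- chip_2_center (a point): Small cropped end of steel bar, 18 x 14 x 8 mm, lying loose on the board at the start (4 to 6 of them are there; the others are absent). The point is its centre, 4 mm above its underside.
- chip_3_center (a point): Small cropped end of steel bar, 18 x 14 x 8 mm, lying loose on the board at the start (4 to 6 of them are there; the others are absent). The point is its centre, 4 mm above its underside.
- chip_4_center (a point): Small cropped end of steel bar, 18 x 14 x 8 mm, lying loose on the board at the start (4 to 6 of them are there; the others are absent). The point is its centre, 4 mm above its underside.
- chip_5_center (a point): Small cropped end of steel bar, 18 x 14 x 8 mm, lying loose on the board at the start (4 to 6 of them are there; the others are absent). The point is its centre, 4 mm above its underside.
- tape_measure: Yellow pocket tape measure, 66 mm tall, standing on the bench beyond the work; to be left alone. Origin at the centre of its underside.
- grease_tin: Round white tin with a red lid, 73 mm across and 41 mm tall, beyond the pans; to be left alone. Origin at the centre of its underside.
- carpenter_pencil: Flat red pencil, 178 mm long, beyond the board; to be left alone. Origin at the centre of its underside.
- scrap_block: The same wooden block; origin at the centre of its underside.
There are look-alikes about, which are no part of the job. What is shaped like the scrap_block but blue or purple is not meant.

How it is judged:
By the outcome, as a careful person would: the job done as asked, in the order asked, and still so for the second after the job is handed in, with the robot touching nothing.
Of pan_b, pan_c, pan_d only 2 to 3 are there at a start; the rules pass over those that are not, and their reading is None.
Of chip_0, chip_1, chip_2, chip_3, chip_4, chip_5 only 4 to 6 are there at a start; the rules pass over those that are not, and their reading is None.
At some moment in a run one of pan_a, pan_b, pan_c, scrap_block may be knocked a few centimetres aside while the robot is not near it.
It also fails if it takes over 210 s, if anything falls off the work surface, if the arm or the gripper's body presses on something with over 40 N, if the wrist force passes 120 N, or if a joint passes its speed limit or range.

### The arm

A 7-joint arm with a two-finger parallel gripper is mounted at the origin on the work surface; the furniture and walls round the work are solid. World frame = base frame: x ahead of the robot, y to its left, z up, the work surface at z = 0. Lengths are in m, angles in rad, forces in N, time in s.
With the tool pointing down it reaches from about 0.35 to 0.9 m from the base axis. Payload 8.1 kg.
Tool frame: the origin (TCP) lies on the centre line of the jaws, within the pads' length; the fingertips stand 19 mm ahead of it and the grasp point (between the pads) is the TCP; z points along the fingers, y is the line along which they close (so a half turn about z gives the same grasp; the last joint's range is limited). The gripper opens to 85 mm and grips with 20 to 120 N. Pads are 22 mm wide; open, the fingers measure 114 mm over their backs; the gripper's body (76 mm by 85 mm) begins 54 mm behind the grasp point. The pads swing forward as they close: fully open they stand 13 mm farther back than shut.
Start: joints at [-1.331, 0.434, 0.025, 1.573, -0.012, 1.134, -0.075], TCP at [0.21, 0.589, 0.25] pointing down, gripper open.
Joint ranges: [-2.62, 2.62], [-0.44, 2.09], [-1.27, 1.32], [0.08, 2.57], [-1.32, 4.46], [0.12, 2], [-2.74, 2.74]. Speed limits (rad/s): [2.22, 2.22, 3.01, 3.01, 3.14, 3.14, 3.14].

### API

Orientations are given as a unit quaternion [w, x, y, z].
In Python, from station import manip, eyes, finder gives the robot as it stands.
- The arm moves only by the tool play_rows, never from a script. Its argument "increments" is a list that holds one entry, the list of rows, each a list of 6 numbers: the shift along the tool's x, y, z each as a share of 25 cm, from -1 to 1, then the turn, a rotation vector about the tool's x, y, z each as a share of pi rad, from -1 to 1. In form: [[[dx, dy, dz, ax, ay, az], ...]]. A call has 1 to 8 rows; each row is the pose to reach, as a shift and turn from the pose commanded when the call began, along the tool's axes at that moment, turning the shorter way round; what a row does not reach only later rows make up. A row lasts 1/12 s, in which the tool goes at most 41.7 mm and 7.16 degrees, less where a joint would pass 70% of its speed; a pose out of reach is approached as far as the arm can. A call with a number of a shift or a turn outside -1 to 1 is refused whole. A call with a gripper value outside its range is refused whole. "gripper" is the closure, from 0 (fully open) to 1 (shut), set as the call begins (left out, the last holds). The fingers move at their own pace and stop on an object; "squeeze" is the grip in N (left out, the last holds). Time passes only in rows, so rows that repeat a pose let the fingers close. It gives the time, the measured TCP pose, the force, the opening and the grip force at its end, in the units of the state.
- manip.observe(): the state, without advancing time (a new reading comes with each control period).
- eyes.snapshot(name): name is "scene" or "top" or "wrist"; returns a dict with "frame" (400x640x3 uint8, blue, green, red), "fx", "fy", "cx", "cy" (pixels), "world_from_camera" (4x4, takes a point from camera to world coordinates). Camera axes: x right, y down, z forward; pixel columns grow to the right and rows downward; lengths in m; the calibration is good to about 2 mm. The wrist camera is an equidistant fisheye: a pixel r from the principal point sees the ray r / f radians off the axis. A picture is of the moment at which its call begins. There is no depth.
- manip.sign_off(): hands the job in; it is judged then, once.
Trained networks look in the newest picture that a camera, given by its name, has taken for a name from the list of things; names that differ only in an ending like _2 or _b are one class to them, and where a whole thing is asked for, a point or a joint stands for the part that bears it (a point fixed in the world has none). Each returns a list of dicts, best first, with "conf" (0 to 1); they miss things now and then, are a little off and sometimes report something else, mostly with a low value. They report only what shows in the picture. A call takes as long as a camera call. They do not tell look-alikes from the thing itself.
- finder.look_for(target, camera): "box" ([left, top, right, bottom] in pixels, round what is visible of it).
The state is a dict: "clock": time; "qpos": joint angles; "joint_velocities": joint speeds; "tau": joint torques, N m; "tool_pos": TCP position; "tool_rot": TCP orientation; "wrist_force": force on the tool from outside, world axes, zero at the start; "torque": the same for the moment, N m; "gripper_width": finger opening in m; "finger_force": force on a finger pad.
Only numpy, scipy, OpenCV 4.12 (cv2) and the standard library are available. Lean on these libraries where they do the work, as an engineer would, in place of code of your own. Each camera call takes 0.05 s, during which the arm holds its last target. There are 200 camera calls.

## Working session

There is one attempt and no reset: what is moved stays moved. The work goes in short steps, Python scripts to look and compute and a tool call to move; the robot and the scene stay as the last step left them, time stands still between calls to the robot, and variables do not carry over. Pictures are saved under pics/ and viewed, at most 14 in all, crops included, and the job is handed in when it is done.

Besides the shell and the picture viewer there is one more tool, called after "Emit:" as name(argument=value, ...), one argument or row to a line, values as JSON. play_rows: Moves the arm, as the interface text tells. Shift numbers are shares of 25 cm and turn numbers shares of pi rad, none past 1 either way. Its arguments: {"type":"object","properties":{"increments":{"type":"array","items":{"type":"array","items":{"type":"array","items":{"type":"number"}}}},"gripper":{"type":"number"},"squeeze":{"type":"number"}},"required":["increments"]}

```bash
mkdir -p pics; cat > h.py <<'E'
import numpy as np,cv2
from station import manip,eyes,finder
from scipy.spatial.transform import Rotation as R
def snap(cam,fn=None):
    s=eyes.snapshot(cam)
    if fn: cv2.imwrite('pics/'+fn,s['frame'])
    return s
def px2w(s,u,v,z,fish=False):
    x=(u-s['cx'])/s['fx'];y=(v-s['cy'])/s['fy']
    if fish:
        r=np.hypot(x,y);d=np.array([x/r*np.sin(r),y/r*np.sin(r),np.cos(r)]) if r>0 else np.array([0,0,1.])
    else: d=np.array([x,y,1.])
    T=np.array(s['world_from_camera']);d=T[:3,:3]@d;o=T[:3,3]
    return o+d*(z-o[2])/d[2]
def w2px(s,p,fish=False):
    T=np.array(s['world_from_camera']);c=T[:3,:3].T@(np.array(p)-T[:3,3])
    if fish:
        r=np.hypot(c[0],c[1]);t=np.arctan2(r,c[2]);k=t/max(r,1e-9);return s['cx']+s['fx']*c[0]*k,s['cy']+s['fy']*c[1]*k
    return s['cx']+s['fx']*c[0]/c[2],s['cy']+s['fy']*c[1]/c[2]
def st():
    o=manip.observe();q=o['tool_rot'];r=R.from_quat([q[1],q[2],q[3],q[0]])
    return o,np.array(o['tool_pos']),r
def go(x,y,z,yaw=None,frm=None,frmyaw=None):
    """print row shares for reaching world xyz with tool y axis at angle yaw (rad, mod pi), tool down"""
    o,p,r=st(); 
    M=r.as_matrix()
    cur=np.arctan2(M[1,1],M[0,1])
    if yaw is None: yaw=cur
    d=(yaw-cur+np.pi/2)%np.pi-np.pi/2; yaw=cur+d
    Y=np.array([np.cos(yaw),np.sin(yaw),0]);Z=np.array([0,0,-1.]);X=np.cross(Y,Z)
    G=R.from_matrix(np.c_[X,Y,Z])
    sh=M.T@(np.array([x,y,z])-p)/.25; rv=(r.inv()*G).as_rotvec()/np.pi
    print(np.round(np.r_[sh,rv],3).tolist(),'rows>=',max(np.linalg.norm(sh)*.25/.0417,np.linalg.norm(rv)*180/7.16).round(1),'yaw',np.degrees(d).round(1),'q7',np.round(o['qpos'][6],2))
E
python3 - <<'E'
from h import *
o,p,r=st();print(o);print(r.as_matrix().round(3))
for c in('top','scene'):
    s=snap(c,c+'0.png');print(c,s['fx'],s['cx'],s['cy'],np.round(s['world_from_camera'],3).tolist())
    for n in('board_top','pan_a','pan_b','pan_c','pan_d','pan_a_grip','scrap_block','chip_0_center','tape_measure','grease_tin','carpenter_pencil'):
        print(n,[(np.round(d['box']).astype(int).tolist(),round(d['conf'],2)) for d in finder.look_for(n,c)][:7])
E
```

```text
{'clock': 0.0, 'qpos': array([-1.33059503,  0.43518812,  0.02495199,  1.57414493, -0.01160916,
        1.13399928, -0.07510953]), 'joint_velocities': array([ 0.00150041, -0.00049722,  0.00029571, -0.00047236,  0.00051213,
        0.00055952, -0.00127607]), 'tau': array([-6.96466632e-04, -6.70472217e+01,  1.02445062e+00, -3.16210127e+01,
        1.54310977e-02,  1.24879566e-02,  6.52007643e-06]), 'tool_pos': array([0.20994964, 0.58814924, 0.24952886]), 'tool_rot': array([-7.31606743e-05,  1.70594456e-01,  9.85341005e-01, -7.94010909e-04]), 'wrist_force': array([ 1.17780555,  0.26505901, -0.59803144]), 'torque': array([-0.01780079,  0.00771383,  0.03855   ]), 'finger_force': 0.0, 'gripper_width': 0.08547204075701387}
[[-0.942  0.336 -0.   ]
 [ 0.336  0.942 -0.002]
 [-0.    -0.002 -1.   ]]
top 374.7974661896993 316.94077067603683 198.46202569578605 [[0.013, -0.991, 0.131, 0.354], [-1.0, -0.011, 0.01, 0.104], [-0.009, -0.131, -0.991, 1.55], [0.0, 0.0, 0.0, 1.0]]
board_top [([272, 173, 318, 220], 0.93)]
pan_a [([341, 168, 382, 196], 0.86), ([404, 183, 444, 199], 0.79), ([406, 214, 441, 23
[... 1220 characters left out ...]
, 245, 448, 271], 0.56)]
pan_b [([349, 206, 392, 230], 0.76), ([325, 223, 364, 251], 0.74), ([402, 245, 448, 271], 0.56)]
pan_c [([349, 206, 392, 230], 0.76), ([325, 223, 364, 251], 0.74), ([402, 245, 448, 271], 0.56)]
pan_d [([349, 206, 392, 230], 0.76), ([325, 223, 364, 251], 0.74), ([402, 245, 448, 271], 0.56)]
pan_a_grip [([347, 206, 392, 232], 0.8), ([325, 224, 363, 250], 0.56)]
scrap_block [([192, 169, 213, 189], 0.86), ([224, 171, 245, 190], 0.83), ([269, 238, 299, 253], 0.82), ([243, 216, 272, 234], 0.65), ([241, 184, 269, 201], 0.62)]
chip_0_center []
tape_measure [([370, 182, 388, 201], 0.55)]
grease_tin [([408, 207, 428, 227], 0.93)]
carpenter_pencil [([323, 226, 365, 246], 0.72)]
```

View pics/top0.png

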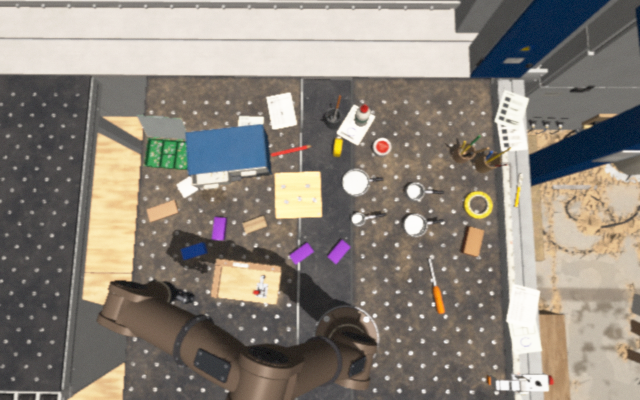

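View pics/scene0.png

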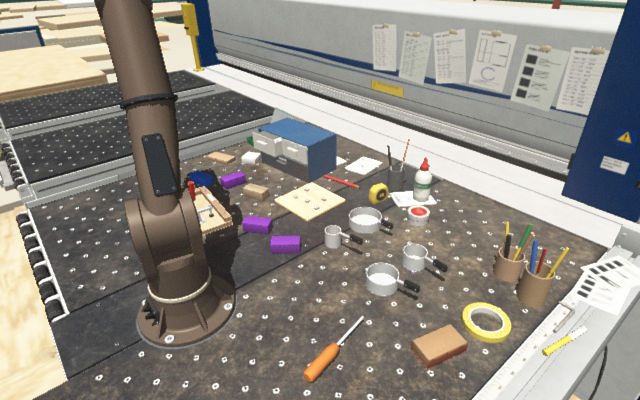

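The top view shows a board at about (298,194), four pans to its right, purple look-alikes, and a brown block at (254,225). I'll enlarge it.

```bash
python3 - <<'E'
from h import *
s=snap('top')
f=s['frame'];cv2.imwrite('pics/c1.png',cv2.resize(f[130:270,195:455],None,fx=3,fy=3,interpolation=cv2.INTER_CUBIC))
print('board corners?');
for u,v,z in [(274,172,.012),(321,172,.012),(322,218,.012),(275,218,.012),(254,225,.036),(161,210,.036),(268,145,0),(318,145,0)]: print(u,v,px2w(s,u,v,z).round(3))
E
```

```text
board corners?
274 172 [0.666 0.301 0.012]
321 172 [0.668 0.105 0.012]
322 218 [0.476 0.099 0.012]
275 218 [0.473 0.292 0.012]
254 225 [0.442 0.373 0.036]
161 210 [0.498 0.755 0.036]
268 145 [0.785 0.332 0.   ]
318 145 [0.787 0.119 0.   ]
```

View pics/c1.png

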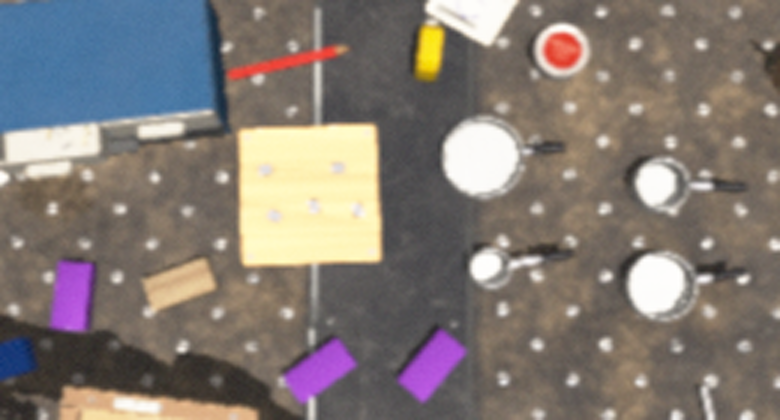

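```bash
python3 - <<'E'
from h import *
go(.442,.373,.22,np.radians(15))
s=snap('top')
for u,v in [(265,169),(338,167),(274,215),(313,207),(358,210)]: print(px2w(s,195+u/3,130+v/3,.02).round(3))
for u,v in [(482,157),(660,184),(660,285),(488,267)]: print(px2w(s,195+u/3,130+v/3,.02).round(3))
E
```

```text
[-1.164, -0.501, 0.121, 0.0, -0.0, 0.308] rows>= 7.7 yaw -55.4 q7 -0.08
[0.604 0.26  0.02 ]
[0.608 0.159 0.02 ]
[0.54  0.246 0.02 ]
[0.552 0.193 0.02 ]
[0.549 0.131 0.02 ]
[ 0.624 -0.039  0.02 ]
[ 0.589 -0.283  0.02 ]
[ 0.451 -0.28   0.02 ]
[ 0.473 -0.047  0.02 ]
```

Emit:
play_rows(
  increments=[
    [[-1,-0.5,0.12,0,0,0.308],[-1,-0.5,0.12,0,0,0.308],[-1,-0.5,0.12,0,0,0.308],[-1,-0.5,0.12,0,0,0.308],[-1,-0.5,0.12,0,0,0.308],[-1,-0.5,0.12,0,0,0.308],[-1,-0.5,0.12,0,0,0.308],[-1,-0.5,0.12,0,0,0.308]],
  ],
  gripper=0,
)

```text
clock: 1.97
tool_pos: [0.4091, 0.38, 0.2203]
tool_rot: [0.002, 0.616, 0.788, -0.0]
wrist_force: [-0.6, -1.1, 0.2]
gripper_width: 0.0857
finger_force: 0.0
```

Emit:
play_rows(
  increments=[
    [[-0.06,0,0,0,0,0],[-0.09,0.13,0,0,0,0],[-0.09,0.13,0,0,0,0],[-0.09,0.13,0,0,0,0]],
  ],
)

```text
clock: 2.3
tool_pos: [0.4418, 0.3729, 0.2204]
tool_rot: [0.0, 0.609, 0.793, 0.0]
wrist_force: [-0.8, 0.7, -0.8]
gripper_width: 0.085
finger_force: 0.0
```

```bash
python3 - <<'E'
from h import *
o,p,r=st();print(p,o['qpos'].round(2));go(.442,.373,.22,np.radians(15))
s=snap('wrist','w1.png');print(s['fx'],s['cx'],s['cy'],np.round(s['world_from_camera'],3).tolist())
print(w2px(s,[.442,.373,.036],True))
print(finder.look_for('scrap_block','wrist'))
E
```

```text
[0.44180616 0.37294017 0.22038689] [-1.02  0.39  0.31  1.75 -0.14  1.02 -0.4 ]
[0.0, 0.001, 0.002, 0.0, 0.0, 0.0] rows>= 0.0 yaw -0.0 q7 -0.4
309.70691628693146 319.87288650063795 195.12719257312463 [[0.966, 0.251, 0.068, 0.423], [0.26, -0.933, -0.251, 0.436], [0.0, 0.26, -0.966, 0.344], [0.0, 0.0, 0.0, 1.0]]
(np.float64(321.28329957877366), np.float64(179.03583880663092))
[{'box': [295.6, 5.9, 394.1, 74.3], 'conf': 0.98}, {'box': [299.2, 134.7, 348.9, 222.7], 'conf': 0.65}, {'box': [170.0, 265.5, 236.3, 320.2], 'conf': 0.6}, {'box': [173.8, 350.8, 185.8, 373.6], 'conf': 0.52}]
```

View pics/w1.png

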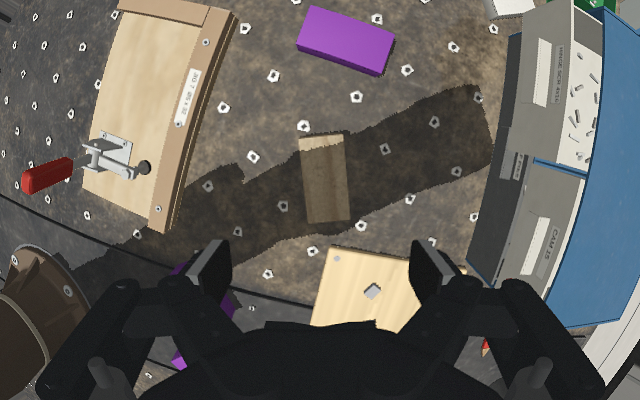

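```bash
python3 - <<'E'
from h import *
s=snap('wrist')
c=np.array([px2w(s,u,v,.036,True) for u,v in [(299,139),(343,134),(349,219),(308,224)]]);print(c.round(4));m=c.mean(0);print(m)
l=(c[0]+c[1]-c[2]-c[3])/2;w=(c[1]+c[2]-c[0]-c[3])/2
for v in(l,w):print(np.linalg.norm(v),np.degrees(np.arctan2(v[1],v[0])))
go(m[0],m[1],.026,np.arctan2(l[1],l[0])+np.pi/2)
E
```

```text
[[0.4079 0.4074 0.036 ]
 [0.4487 0.4236 0.036 ]
 [0.4794 0.34   0.036 ]
 [0.4391 0.3234 0.036 ]]
[0.44377565 0.37360393 0.036     ]
0.08934593518151819 110.23587791031822
0.04375859347277144 22.057411030076956
[-0.006, 0.016, 0.777, -0.0, -0.0, -0.029] rows>= 4.7 yaw 5.2 q7 -0.4
```

Emit:
play_rows(
  increments=[
    [[-0.006,0.016,0.2,0,0,-0.029],[-0.006,0.016,0.35,0,0,-0.029],[-0.006,0.016,0.5,0,0,-0.029],[-0.006,0.016,0.62,0,0,-0.029],[-0.006,0.016,0.7,0,0,-0.029],[-0.006,0.016,0.777,0,0,-0.029],[-0.006,0.016,0.777,0,0,-0.029]],
  ],
  gripper=0,
)

```text
clock: 3.03
tool_pos: [0.4421, 0.3722, 0.0227]
tool_rot: [-0.001, 0.572, 0.821, -0.003]
wrist_force: [-1.2, -1.2, 1.5]
gripper_width: 0.0856
finger_force: 0.0
```

Emit:
play_rows(
  increments=[
    [[0,0,0,0,0,0],[0,0,0,0,0,0],[0,0,0,0,0,0],[0,0,0,0,0,0],[0,0,0,0,0,0],[0,0,0,0,0,0],[0,0,0,0,0,0],[0,0,0,0,0,0]],
  ],
  gripper=1,
  squeeze=60,
)

```text
clock: 3.7
tool_pos: [0.4457, 0.374, 0.0279]
tool_rot: [0.0, 0.572, 0.82, 0.002]
wrist_force: [-0.4, -0.2, 5.9]
gripper_width: 0.0436
finger_force: 61.8
```

Emit:
play_rows(
  increments=[
    [[0,0,-0.15,0,0,0],[0,0,-0.3,0,0,0],[0,0,-0.4,0,0,0],[0,0,-0.4,0,0,0]],
  ],
)

```text
clock: 4.03
tool_pos: [0.4477, 0.3753, 0.1326]
tool_rot: [0.001, 0.573, 0.82, 0.005]
wrist_force: [0.6, 0.9, -1.9]
gripper_width: 0.0438
finger_force: 61.9
```

```bash
python3 - <<'E'
from h import *
o,p,r=st();print(p,o['gripper_width']);go(.60,.088,.126,np.radians(90));go(.60,.088,.126,np.radians(-89))
E
```

```text
[0.44768805 0.3752615  0.13255028] 0.043806271934821985
[-1.289, 0.176, 0.022, 0.003, 0.001, -0.388] rows>= 9.8 yaw 69.9 q7 -0.28
[-1.289, 0.176, 0.022, 0.003, 0.001, -0.394] rows>= 9.9 yaw 70.9 q7 -0.28
```

Emit:
play_rows(
  increments=[
    [[-0.15,0.03,0,0,0,-0.04],[-0.3,0.05,0,0,0,-0.08],[-0.45,0.07,0,0,0,-0.12],[-0.6,0.09,0,0,0,-0.16],[-0.7,0.11,0,0,0,-0.2],[-0.8,0.13,0,0,0,-0.24],[-0.9,0.15,0,0,0,-0.27],[-1,0.16,0,0,0,-0.3]],
  ],
)

```text
clock: 4.7
tool_pos: [0.5694, 0.151, 0.1265]
tool_rot: [0.0, 0.136, 0.991, 0.0]
wrist_force: [0.8, -0.2, -0.8]
gripper_width: 0.0439
finger_force: 61.6
```

```bash
python3 - <<'E'
from h import *
o,p,r=st();print(p,o['gripper_width']);go(.60,.088,.126,np.radians(90))
E
```

```text
[0.56942994 0.15096809 0.12648981] 0.04393935960770603
[-0.185, -0.21, 0.002, 0.0, 0.0, -0.087] rows>= 2.2 yaw 15.6 q7 0.97
```

Emit:
play_rows(
  increments=[
    [[-0.1,-0.1,0,0,0,-0.04],[-0.185,-0.21,0,0,0,-0.087],[-0.185,-0.21,0,0,0,-0.087],[-0.185,-0.21,0.1,0,0,-0.087],[-0.185,-0.21,0.2,0,0,-0.087],[-0.185,-0.21,0.28,0,0,-0.087],[-0.185,-0.21,0.28,0,0,-0.087]],
  ],
)

```text
clock: 5.28
tool_pos: [0.596, 0.0884, 0.0526]
tool_rot: [-0.003, 0.002, 1.0, -0.001]
wrist_force: [-0.6, 0.6, -1.6]
gripper_width: 0.0442
finger_force: 61.8
```

```bash
python3 - <<'E'
from h import *
o,p,r=st();print(p,o['gripper_width']);go(.60,.088,.042,np.radians(90))
s=snap('wrist','w2.png')
E
```

```text
[0.59595249 0.08842227 0.05260525] 0.04422642885384052
[-0.016, -0.002, 0.042, -0.0, -0.002, -0.001] rows>= 0.3 yaw 0.2 q7 1.31
```

View pics/w2.png

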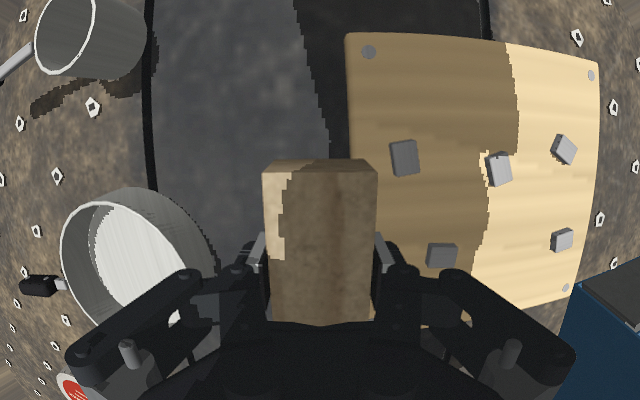

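The block is held square, and five chips sit on the board at (404,158), (442,255), (499,168), (564,149) and (562,240).

```bash
python3 - <<'E'
from h import *
s=snap('wrist')
for u,v in [(404,158),(442,255),(499,168),(564,149),(562,240)]: print(px2w(s,u,v,.018,True).round(3))
print('corners')
for u,v in [(346,34),(600,65),(369,52),(591,76),(566,287)]: print(px2w(s,u,v,.012,True).round(3))
for u,v in [(378,170),(263,172)]: print('blk',px2w(s,u,v,.064,True).round(3))
E
```

```text
[0.553 0.134 0.018]
[0.611 0.162 0.018]
[0.557 0.194 0.018]
[0.542 0.249 0.018]
[0.607 0.263 0.018]
corners
[0.486 0.103 0.012]
[0.477 0.294 0.012]
[0.496 0.115 0.012]
[0.487 0.282 0.012]
[0.654 0.292 0.012]
blk [0.551 0.111 0.064]
blk [0.552 0.067 0.064]
```

Emit:
play_rows(
  increments=[
    [[0.1,0,0,0,0,0],[0.224,0,0,0,0,0],[0.224,0,0.02,0,0,0],[0.224,0,0.042,0,0,0],[0.224,0,0.042,0,0,0],[0.224,0,0.042,0,0,0]],
  ],
)

```text
clock: 5.88
tool_pos: [0.5442, 0.0894, 0.0464]
tool_rot: [0.001, 0.002, 1.0, 0.0]
wrist_force: [0.5, 0.2, -0.9]
gripper_width: 0.0442
finger_force: 61.8
```

Emit:
play_rows(
  increments=[
    [[0,0.06,0,0,0,0],[0,0.12,0,0,0,0],[0,0.18,0,0,0,0],[0,0.24,0,0,0,0],[0,0.3,0,0,0,0],[0,0.36,0,0,0,0],[0,0.42,0,0,0,0],[0,0.48,0,0,0,0]],
  ],
)

```text
clock: 6.55
tool_pos: [0.5444, 0.2102, 0.0461]
tool_rot: [0.001, 0.002, 1.0, 0.0]
wrist_force: [-0.9, 0.2, -1.0]
gripper_width: 0.044
finger_force: 61.9
```

```bash
python3 - <<'E'
from h import *
o,p,r=st();print(p,o['gripper_width'],o['wrist_force']);go(.54,.305,.042,np.radians(90))
E
```

```text
[0.54436959 0.21016147 0.04614601] 0.0439751654974952 [-0.92424215  0.1574756  -0.99334802]
[0.019, 0.379, 0.017, 0.0, 0.0, -0.001] rows>= 2.3 yaw 0.2 q7 1.09
```

```bash
python3 - <<'E'
from h import *
s=snap('wrist','w3.png')
E
```

```text
(no output)
```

View pics/w3.png

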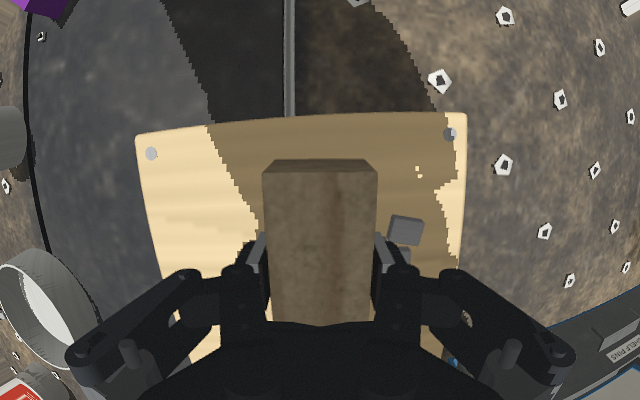

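The block is pushing the chips ahead of it (one at (405,230), another at (400,253)), with none visible behind. I'll continue.

Emit:
play_rows(
  increments=[
    [[0,0.06,0.01,0,0,0],[0,0.12,0.016,0,0,0],[0,0.18,0.016,0,0,0],[0,0.24,0.016,0,0,0],[0,0.3,0.016,0,0,0],[0,0.36,0.016,0,0,0],[0,0.4,0.016,0,0,0],[0,0.4,0.016,0,0,0]],
  ],
)

```text
clock: 7.27
tool_pos: [0.5429, 0.3134, 0.0418]
tool_rot: [0.0, -0.0, 1.0, 0.001]
wrist_force: [-0.6, -0.3, -1.3]
gripper_width: 0.044
finger_force: 61.8
```

Emit:
play_rows(
  increments=[
    [[0,0,-0.1,0,0,0],[0,0,-0.24,0,0,0],[0,-0.15,-0.24,0,0,0],[0,-0.3,-0.24,0,0,0],[0,-0.45,-0.24,0,0,0],[0,-0.6,-0.24,0,0,0],[0,-0.75,-0.24,0,0,0],[0,-0.75,-0.24,0,0,0]],
  ],
)

```text
clock: 7.93
tool_pos: [0.5427, 0.1111, 0.1013]
tool_rot: [-0.001, 0.007, 1.0, -0.003]
wrist_force: [-0.0, -0.9, -1.0]
gripper_width: 0.0442
finger_force: 61.9
```

```bash
python3 - <<'E'
from h import *
o,p,r=st();print(p,o['gripper_width'],o['wrist_force']);go(.605,.105,.043,np.radians(90))
s=snap('wrist','w4.png')
E
```

```text
[0.54268079 0.11110959 0.10130499] 0.04418385762011481 [-0.01623207 -0.92854993 -1.03075939]
[-0.25, -0.019, 0.233, -0.002, -0.0, -0.005] rows>= 2.1 yaw 0.8 q7 1.25
```

View pics/w4.png

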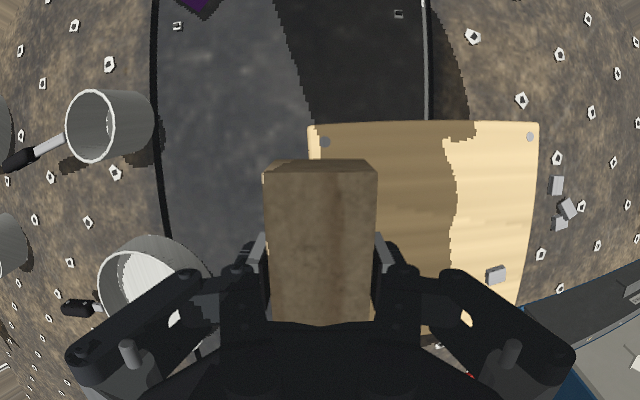

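Three chips are now on the bench near (560,205), and one is visible still on the board at (496,274), with the fifth hidden. Now the second pass.

Emit:
play_rows(
  increments=[
    [[-0.12,-0.04,0,0,0,0],[-0.25,-0.06,0,0,0,0],[-0.25,-0.06,0.1,0,0,0],[-0.25,-0.06,0.18,0,0,0],[-0.25,-0.06,0.235,0,0,0],[-0.25,-0.06,0.235,0,0,0],[-0.25,-0.06,0.235,0,0,0]],
  ],
)

```text
clock: 8.57
tool_pos: [0.6048, 0.107, 0.0419]
tool_rot: [-0.001, 0.002, 1.0, -0.0]
wrist_force: [-0.1, 0.1, -0.6]
gripper_width: 0.0438
finger_force: 63.1
```

```bash
python3 - <<'E'
from h import *
o,p,r=st();print(p,o['gripper_width'],o['wrist_force']);go(.605,.3,.042,np.radians(90))
E
```

```text
[0.6047845  0.10699299 0.04188703] 0.04382738938139938 [-0.08583029  0.13472484 -0.57863768]
[0.002, 0.772, -0.001, -0.0, -0.001, -0.001] rows>= 4.6 yaw 0.2 q7 1.3
```

Emit:
play_rows(
  increments=[
    [[0,0.06,0,0,0,0],[0,0.12,0,0,0,0],[0,0.18,0,0,0,0],[0,0.24,0,0,0,0],[0,0.3,0,0,0,0],[0,0.36,0,0,0,0],[0,0.42,0,0,0,0],[0,0.48,0,0,0,0]],
  ],
)

```text
clock: 9.23
tool_pos: [0.6056, 0.2283, 0.0428]
tool_rot: [0.0, 0.002, 1.0, 0.0]
wrist_force: [-0.9, -0.4, -1.9]
gripper_width: 0.0442
finger_force: 63.1
```

Emit:
play_rows(
  increments=[
    [[0,0.06,0,0,0,0],[0,0.12,0,0,0,0],[0,0.18,0,0,0,0],[0,0.24,0,0,0,0],[0,0.3,0,0,0,0],[0,0.31,0,0,0,0],[0,0.31,0,0,0,0]],
  ],
)

```text
clock: 9.82
tool_pos: [0.6056, 0.3059, 0.0427]
tool_rot: [-0.0, 0.001, 1.0, 0.0]
wrist_force: [0.7, -0.1, -1.1]
gripper_width: 0.044
finger_force: 63.1
```

Emit:
play_rows(
  increments=[
    [[0,0,-0.1,0,0,0],[0,0,-0.24,0,0,0],[0,-0.15,-0.5,0,0,0],[0,-0.3,-0.6,0,0,0],[0.2,-0.4,-0.6,0,0,0],[0.4,-0.5,-0.6,0,0,0],[0.4,-0.5,-0.6,0,0,0],[0.4,-0.5,-0.6,0,0,0]],
  ],
)

```text
clock: 10.48
tool_pos: [0.4992, 0.1727, 0.1928]
tool_rot: [-0.003, 0.004, 1.0, -0.002]
wrist_force: [-1.3, -0.3, -2.9]
gripper_width: 0.0438
finger_force: 63.1
```

```bash
python3 - <<'E'
from h import *
o,p,r=st();print(p,o['gripper_width'],o['wrist_force'])
s=snap('wrist','w5.png')
E
```

```text
[0.4992467  0.17266554 0.19275602] 0.04377161320618608 [-1.25236148 -0.27614567 -2.89757482]
```

View pics/w5.png

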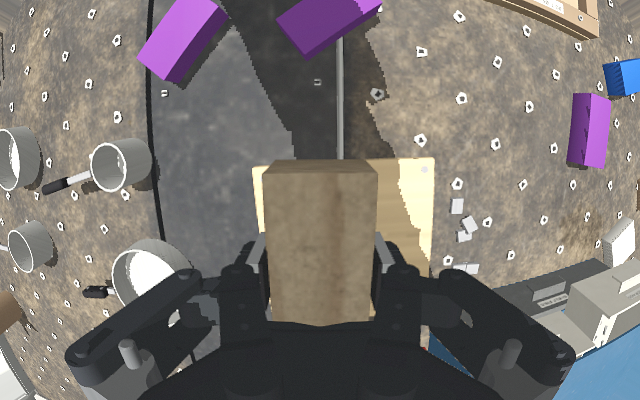

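Emit:
play_rows(
  increments=[
    [[0.1,0.14,0,0,0,0],[0.15,0.28,0.05,0,0,0],[0.2,0.42,0.1,0,0,0],[0.25,0.56,0.2,0,0,0],[0.316,0.7,0.3,0,0,0],[0.316,0.83,0.4,0,0,0],[0.316,0.83,0.5,0,0,0],[0.316,0.83,0.5,0,0,0]],
  ],
)

```text
clock: 11.2
tool_pos: [0.4245, 0.3881, 0.0628]
tool_rot: [-0.002, -0.0, 1.0, -0.002]
wrist_force: [-0.8, -1.8, -1.7]
gripper_width: 0.044
finger_force: 63.0
```

```bash
python3 - <<'E'
from h import *
o,p,r=st();print(p,o['gripper_width'],o['wrist_force']);go(.42,.38,.028,np.radians(90))
E
```

```text
[0.42452936 0.38805949 0.06278057] 0.044001194741283105 [-0.79282753 -1.80129966 -1.69832205]
[0.017, -0.032, 0.139, -0.001, -0.002, 0.0] rows>= 0.9 yaw -0.0 q7 0.71
```

Emit:
play_rows(
  increments=[
    [[0,0,0.05,0,0,0],[0,0,0.1,0,0,0],[0,0,0.13,0,0,0],[0,0,0.137,0,0,0],[0,0,0.137,0,0,0]],
  ],
)

```text
clock: 11.62
tool_pos: [0.4279, 0.3864, 0.0337]
tool_rot: [0.0, 0.002, 1.0, -0.0]
wrist_force: [0.0, -0.1, -1.2]
gripper_width: 0.0443
finger_force: 63.0
```

Emit:
play_rows(
  increments=[
    [[0,0,0,0,0,0],[0,0,0,0,0,0],[0,0,0,0,0,0],[0,0,0,0,0,0],[0,0,0,0,0,0],[0,0,0,0,0,0],[0,0,-0.1,0,0,0],[0,0,-0.2,0,0,0]],
  ],
  gripper=0,
)

```text
clock: 12.28
tool_pos: [0.4264, 0.3862, 0.083]
tool_rot: [-0.001, 0.002, 1.0, -0.001]
wrist_force: [1.9, 0.0, 0.1]
gripper_width: 0.0854
finger_force: 0.0
```

Emit:
play_rows(
  increments=[
    [[0,0,-0.15,0,0,0],[0,0,-0.3,0,0,0],[0,0,-0.45,0,0,0],[0,0,-0.6,0,0,0],[0,0,-0.7,0,0,0],[0,0,-0.7,0,0,0]],
  ],
)

```text
clock: 12.78
tool_pos: [0.4291, 0.389, 0.2648]
tool_rot: [0.003, 0.002, 1.0, 0.004]
wrist_force: [0.4, 1.2, 0.3]
gripper_width: 0.0857
finger_force: 0.0
```

```bash
python3 - <<'E'
from h import *
o,p,r=st();print(p,o['gripper_width'],o['wrist_force'])
s=snap('top');f=s['frame']
cv2.imwrite('pics/c2.png',cv2.resize(f[150:250,195:455],None,fx=3,fy=3,interpolation=cv2.INTER_CUBIC))
E
```

```text
[0.42912574 0.38902815 0.26481469] 0.08573582376310858 [0.39643902 1.1634314  0.32736549]
```

View pics/c2.png

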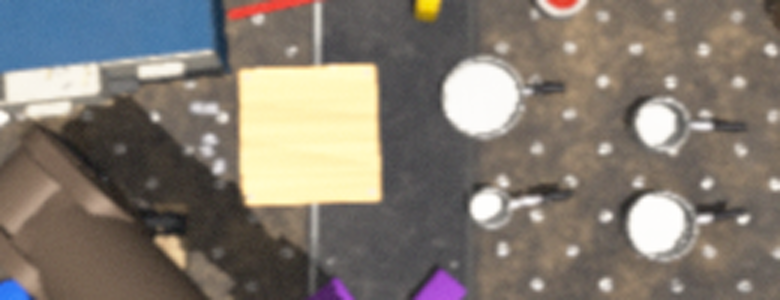

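The board is clear, with chips on the bench at crop (205,108) to (218,165). Next I'll move above the pans.

Emit:
play_rows(
  increments=[
    [[-0.05,-0.15,-0.2,0,0,0.035],[-0.1,-0.3,-0.2,0,0,0.07],[-0.15,-0.45,-0.2,0,0,0.1],[-0.2,-0.6,-0.2,0,0,0.14],[-0.25,-0.75,-0.2,0,0,0.18],[-0.28,-0.9,-0.2,0,0,0.22],[-0.3,-1,-0.2,0,0,0.25],[-0.3,-1,-0.2,0,0,0.25]],
  ],
)

```text
clock: 13.5
tool_pos: [0.5022, 0.1289, 0.3076]
tool_rot: [0.0, 0.392, 0.92, -0.002]
wrist_force: [-1.1, -1.3, -0.4]
gripper_width: 0.085
finger_force: 0.0
```

```bash
python3 - <<'E'
from h import *
go(.53,-.12,.33,np.radians(5))
s=snap('top');f=s['frame'];h=cv2.cvtColor(f,cv2.COLOR_BGR2HSV)
m=cv2.inRange(h,(10,40,150),(35,200,255));m[:165]=0;m[226:]=0;m[:,:266]=0;m[:,328:]=0
c=max(cv2.findContours(m,0,2)[0],key=cv2.contourArea);(cx,cy),wh,a=cv2.minAreaRect(c);print(wh,a,px2w(s,cx,cy,.012))
b=cv2.boxPoints(((cx,cy),wh,a));w=np.array([px2w(s,u,v,.012) for u,v in b]);print(w.round(3),[np.degrees(np.arctan2(*(w[(i+1)%4]-w[i])[1::-1])).round(1) for i in range(4)])
E
```

```text
[-0.795, -0.611, -0.086, -0.001, 0.001, 0.216] rows>= 6.0 yaw -38.9 q7 0.46
(46.0, 20.0) 90.0 [0.56915918 0.25719881 0.012     ]
[[0.666 0.301 0.012]
 [0.667 0.218 0.012]
 [0.474 0.214 0.012]
 [0.473 0.296 0.012]] [np.float64(-89.4), np.float64(-178.8), np.float64(90.7), np.float64(1.6)]
```

Emit:
play_rows(
  increments=[
    [[-0.12,-0.1,-0.09,0,0,0.04],[-0.24,-0.2,-0.09,0,0,0.08],[-0.36,-0.3,-0.09,0,0,0.12],[-0.48,-0.4,-0.09,0,0,0.16],[-0.6,-0.5,-0.09,0,0,0.2],[-0.7,-0.55,-0.09,0,0,0.216],[-0.795,-0.61,-0.09,0,0,0.216],[-0.795,-0.61,-0.09,0,0,0.216]],
  ],
)

```text
clock: 14.22
tool_pos: [0.5333, -0.1165, 0.3301]
tool_rot: [0.001, 0.671, 0.741, -0.001]
wrist_force: [-1.0, -0.6, 0.2]
gripper_width: 0.0854
finger_force: 0.0
```

```bash
python3 - <<'E'
from h import *
o,p,r=st();print(p)
s=snap('wrist');f=s['frame'];cv2.imwrite('pics/w6.png',cv2.resize(f[:300,:],(800,375),interpolation=cv2.INTER_CUBIC))
s=snap('top');f=s['frame'];h=cv2.cvtColor(f,cv2.COLOR_BGR2HSV)
m=cv2.inRange(h,(10,40,150),(35,200,255));m[:165]=0;m[226:]=0;m[:,:266]=0;m[:,328:]=0
c=max(cv2.findContours(m,0,2)[0],key=cv2.contourArea);(cx,cy),wh,a=cv2.minAreaRect(c);print(wh,a,px2w(s,cx,cy,.012))
b=cv2.boxPoints(((cx,cy),wh,a));w=np.array([px2w(s,u,v,.012) for u,v in b]);print(w.round(3),[np.degrees(np.arctan2(*(w[(i+1)%4]-w[i])[1::-1])).round(1) for i in range(4)])
print([ (np.round(d['box']).tolist(),round(d['conf'],2)) for d in finder.look_for('pan_a','wrist')],[ (np.round(d['box']).tolist(),round(d['conf'],2)) for d in finder.look_for('pan_a_grip','wrist')])
E
```

```text
[ 0.53325935 -0.11650503  0.33013539]
(47.16740036010742, 47.62533950805664) 87.61405944824219 [0.57115793 0.20197235 0.012     ]
[[0.665 0.307 0.012]
 [0.676 0.109 0.012]
 [0.479 0.098 0.012]
 [0.468 0.294 0.012]] [np.float64(-86.9), np.float64(-177.0), np.float64(93.1), np.float64(4.0)]
[([321.0, 239.0, 371.0, 323.0], 0.91), ([260.0, 86.0, 299.0, 190.0], 0.78), ([351.0, 73.0, 435.0, 193.0], 0.66), ([231.0, 227.0, 286.0, 317.0], 0.63)] [([350.0, 72.0, 430.0, 195.0], 0.58)]
```

View pics/w6.png

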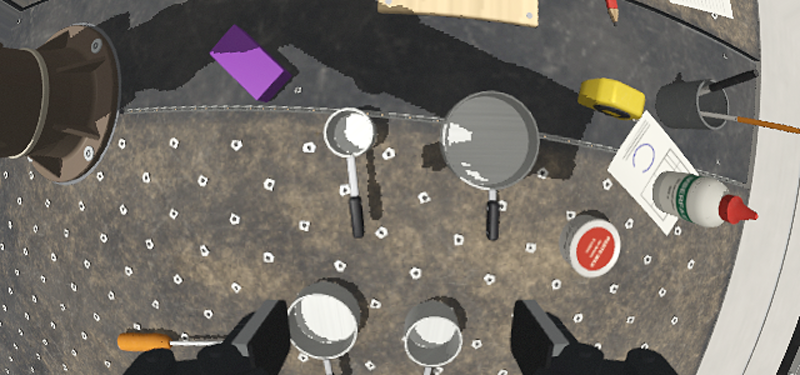

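The wrist view shows pan_a with its rim centre at about (490,140) and its grip at (492,190) to (492,238). Pan_d is at (350,133) with its grip at (354,198) to (359,236). Pans b and c sit at the bottom.

```bash
python3 - <<'E'
from h import *
s=snap('wrist');P=lambda u,v,z:px2w(s,u/1.25,v/1.25,z,True)[:2]
for n,rim,gi,go_,zr,zg in [('a',(491,140),(493,191),(492,238),.036,.050),('d',(350,132),(354,198),(359,236),.054,.068)]:
    c=P(*rim,zr);i=P(*gi,zg);o=P(*go_,zg);g=(i+o)/2;print(n,c.round(4),'r',np.linalg.norm(g-c).round(4),'grip',g.round(4),'len',np.linalg.norm(o-i).round(3),'ang',np.degrees(np.arctan2(*(g-c)[::-1])).round(1),np.degrees(np.arctan2(*(o-i)[::-1])).round(1))
    a=np.arctan2(*(g-c)[::-1]);print((c+.088*np.array([np.cos(a),np.sin(a)])).round(4))
g=np.array([.629,-.124]);go(.63,-.128,.12,np.radians(8))
E
```

```text
a [ 0.6222 -0.0292] r 0.0803 grip [ 0.632 -0.109] len 0.052 ang -82.9 -82.2
[ 0.633  -0.1166]
d [ 0.4725 -0.0386] r 0.0869 grip [ 0.4886 -0.124 ] len 0.04 ang -79.3 -77.8
[ 0.4888 -0.125 ]
[-0.115, 0.378, 0.841, -0.0, -0.0, -0.011] rows>= 5.6 yaw 1.9 q7 0.34
```

```bash
cat >> h.py <<'E'
def fitrim(s,x0,y0,z,Ro,span=.014,fish=True):
    """centre of a pan's rim (outer and inner circle at height z) by edge matching"""
    g=cv2.GaussianBlur(cv2.cvtColor(s['frame'],cv2.COLOR_BGR2GRAY),(0,0),.8).astype(np.float32)
    e=np.minimum(np.hypot(cv2.Sobel(g,-1,1,0),cv2.Sobel(g,-1,0,1)),150);e=cv2.GaussianBlur(e,(0,0),1.)
    t=np.linspace(0,2*np.pi,120,endpoint=False);best=[]
    T=np.array(s['world_from_camera'])
    for stp,sp in((.002,span),(.0005,.002)):
        c0=(x0,y0) if not best else best[0][1:]
        best=[]
        for dx in np.arange(-sp,sp+1e-9,stp):
            for dy in np.arange(-sp,sp+1e-9,stp):
                sc=0
                for rr in (Ro,Ro-.0025):
                    P=np.c_[c0[0]+dx+rr*np.cos(t),c0[1]+dy+rr*np.sin(t),np.full(120,z)]
                    c=(P-T[:3,3])@T[:3,:3];r=np.hypot(c[:,0],c[:,1])
                    k=np.arctan2(r,c[:,2])/r if fish else 1/c[:,2]
                    u=(s['cx']+s['fx']*c[:,0]*k).astype(np.float32);v=(s['cy']+s['fy']*c[:,1]*k).astype(np.float32)
                    sc+=cv2.remap(e,u[None],v[None],cv2.INTER_LINEAR).mean()
                best.append((sc,c0[0]+dx,c0[1]+dy))
        best.sort(reverse=True)
    return best[0]
def fitgrip(s,c,th0,z,fish=True,span=25):
    """handle angle: darkest radial band over the grip's top at height z"""
    g=cv2.cvtColor(s['frame'],cv2.COLOR_BGR2GRAY).astype(np.float32);res=[]
    for th in np.radians(np.arange(th0-span,th0+span+.1,.5)):
        d=np.array([np.cos(th),np.sin(th)]);n=np.array([-d[1],d[0]]);a=lambda ws:np.mean([g[int(min(max(q[1],0),399)),int(min(max(q[0],0),639))] for q in [w2px(s,[*(np.array(c)+r*d+w*n),z],fish) for r in np.linspace(.07,.106,10) for w in ws]])
        res.append((a(np.linspace(-.005,.005,5))-a([-.010,-.009,.009,.010]),np.degrees(th)))
    return min(res)
E
python3 - <<'E'
from h import *
s=snap('wrist')
for n,c,z,R_,th in [('a',(.622,-.032),.036,.055,-82),('d',(.4725,-.0386),.054,.026,-79),('b',(.451,-.28),.042,.045,-82),('c',(.589,-.283),.048,.035,-88)]:
    b=fitrim(s,*c,z,R_);print(n,np.round(b,4),fitgrip(s,b[1:],th,z+.014))
E
```

```text
a [ 2.087728e+02  6.235000e-01 -3.700000e-02] (np.float32(-58.635002), np.float64(-84.0))
d [ 2.663905e+02  4.720000e-01 -4.610000e-02] (np.float32(-54.9), np.float64(-78.5))
b [240.5837   0.452   -0.275 ] (np.float32(-64.46001), np.float64(-78.0))
c [258.4378   0.5875  -0.2765] (np.float32(-20.485), np.float64(-94.0))
```

```bash
python3 - <<'E'
from h import *
go(.6335,-.123,.12,np.radians(6.5))
E
```

```text
[-0.096, 0.394, 0.842, -0.0, -0.0, -0.002] rows>= 5.6 yaw 0.4 q7 0.34
```

Emit:
play_rows(
  increments=[
    [[-0.05,0.1,0.15,0,0,-0.008],[-0.07,0.2,0.3,0,0,-0.008],[-0.07,0.3,0.45,0,0,-0.008],[-0.07,0.39,0.6,0,0,-0.008],[-0.07,0.39,0.75,0,0,-0.008],[-0.07,0.39,0.84,0,0,-0.008],[-0.07,0.39,0.84,0,0,-0.008]],
  ],
)

```text
clock: 15.1
tool_pos: [0.6285, -0.1161, 0.1141]
tool_rot: [-0.005, 0.659, 0.752, -0.003]
wrist_force: [-0.8, 0.2, -0.0]
gripper_width: 0.0856
finger_force: 0.0
```

```bash
python3 - <<'E'
from h import *
print(st()[1])
s=snap('wrist','w7.png')
b=fitrim(s,.6235,-.037,.036,.055);t=fitgrip(s,b[1:],-83,.05);print(b,t)
th=np.radians(t[1]);g=np.array(b[1:])+.088*np.array([np.cos(th),np.sin(th)]);print(g);go(*g,.041,th+np.pi/2)
E
```

```text
[ 0.62848965 -0.11606837  0.11413225]
(np.float32(205.43454), np.float64(0.624), np.float64(-0.038)) (np.float32(-54.114998), np.float64(-82.5))
[ 0.6354863  -0.12524715]
[-0.036, 0.02, 0.307, -0.002, -0.001, -0.0] rows>= 1.9 yaw 0.0 q7 0.48
```

View pics/w7.png

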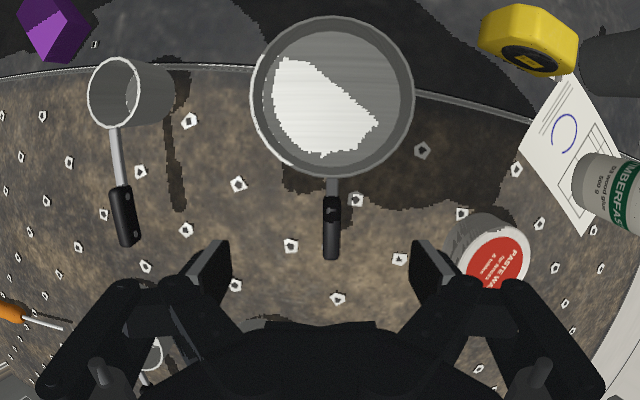

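The pan_a rim is centred at (333,97) with its grip at (332,227), well between the fingers. The tin is clear to the right, so I'll grasp.

Emit:
play_rows(
  increments=[
    [[-0.036,0.02,0.05,0,0,0],[-0.036,0.02,0.12,0,0,0],[-0.036,0.02,0.2,0,0,0],[-0.036,0.02,0.26,0,0,0],[-0.036,0.02,0.295,0,0,0],[-0.036,0.02,0.295,0,0,0],[-0.036,0.02,0.295,0,0,0]],
  ],
  gripper=0.4,
)

```text
clock: 15.73
tool_pos: [0.639, -0.1272, 0.0491]
tool_rot: [0.001, 0.66, 0.751, 0.001]
wrist_force: [1.1, 0.1, -1.0]
gripper_width: 0.0512
finger_force: 0.0
```

Emit:
play_rows(
  increments=[
    [[0,0,0,0,0,0],[0,0,0,0,0,0],[0,0,0,0,0,0],[0,0,0,0,0,0],[0,0,0,0,0,0],[0,0,0,0,0,0],[0,0,0,0,0,0],[0,0,0,0,0,0]],
  ],
  gripper=1,
  squeeze=90,
)

```text
clock: 16.4
tool_pos: [0.6385, -0.1274, 0.0484]
tool_rot: [0.0, 0.66, 0.751, 0.0]
wrist_force: [-1.3, 0.3, 7.1]
gripper_width: 0.0102
finger_force: 88.1
```

Emit:
play_rows(
  increments=[
    [[0,0,-0.08,0,0,0],[0,0,-0.18,0,0,0],[0,0,-0.28,0,0,0],[0,0,-0.36,0,0,0],[0,0,-0.36,0,0,0],[0,0,-0.36,0,0,0]],
  ],
)

```text
clock: 16.9
tool_pos: [0.6387, -0.1274, 0.1384]
tool_rot: [0.001, 0.66, 0.751, 0.001]
wrist_force: [0.5, -0.1, -2.7]
gripper_width: 0.0101
finger_force: 88.3
```

```bash
cat >> h.py <<'E'
def held(Ro):
    """rim centre relative to tool (along tool x, y), pan held by grip: rim 4 mm below TCP"""
    o,p,r=st();s=snap('wrist');X=r.as_matrix()[:,0];c=p+.088*X
    b=fitrim(s,c[0],c[1],p[2]-.004,Ro);d=np.array([b[1],b[2],p[2]])-p;l=r.as_matrix().T@d
    print('held',p.round(4),o['gripper_width'],'score',b[0],'rel',l.round(4));return l
def place(cx,cy,z,th,l):
    """rows for pan centre to cx,cy with handle at th deg, given held offset l"""
    ph=np.radians(th)+np.pi/2;X=np.array([-np.sin(ph),np.cos(ph)]);Y=np.array([np.cos(ph),np.sin(ph)])
    t=np.array([cx,cy])-l[0]*X-l[1]*Y;print('tcp',t.round(4));go(t[0],t[1],z,ph)
E
python3 - <<'E'
from h import *
l=held(.055);place(.573,.202,.13,-70,l)
E
```

```text
held [ 0.6387 -0.1274  0.1384] 0.010081379852355212 score 89.4014 rel [ 0.0918  0.0015 -0.    ]
tcp [0.603  0.1152]
[0.979, -0.014, 0.028, -0.0, -0.0, -0.07] rows>= 5.9 yaw 12.6 q7 0.49
```

```bash
sed -i 's/def held(Ro):/def held(Ro,dz=.004):/; s/p\[2\]-.004,Ro/p[2]-dz,Ro/' h.py; python3 - <<'E'
from h import *
for d in(.010,.0125,.015): l=held(.055,d)
l=held(.055,.0125);place(.573,.202,.13,-70,l)
E
```

```text
held [ 0.6378 -0.1271  0.137 ] 0.01001300281050193 score 118.827545 rel [ 0.0905 -0.0002  0.    ]
held [ 0.6374 -0.127   0.1363] 0.009882038342289385 score 136.58252 rel [ 0.0912 -0.0016  0.0001]
held [ 0.6372 -0.127   0.1359] 0.01009031093016704 score 151.72122 rel [ 0.0907 -0.0017  0.0001]
held [ 0.6372 -0.127   0.1358] 0.010212777633433373 score 136.81343 rel [ 0.0912 -0.0016  0.0001]
tcp [0.6057 0.1168]
[0.984, -0.0, 0.024, -0.001, -0.0, -0.07] rows>= 5.9 yaw 12.6 q7 0.49
```

Emit:
play_rows(
  increments=[
    [[0.12,0,0,0,0,-0.02],[0.26,0,0,0,0,-0.04],[0.4,0,0,0,0,-0.06],[0.54,0,0,0,0,-0.07],[0.68,0,0,0,0,-0.07],[0.82,0,0,0,0,-0.07],[0.93,0,0,0,0,-0.07],[0.98,0,0,0,0,-0.07]],
  ],
)

```text
clock: 17.82
tool_pos: [0.6053, 0.1213, 0.1362]
tool_rot: [-0.001, 0.572, 0.82, 0.0]
wrist_force: [0.0, 1.2, -2.2]
gripper_width: 0.0104
finger_force: 88.2
```

Emit:
play_rows(
  increments=[
    [[0,0,0.05,0,0,0],[0,0,0.1,0,0,0],[0,0,0.15,0,0,0],[0,0,0.2,0,0,0],[0,0,0.2,0,0,0],[0,0,0.2,0,0,0],[0,0,0.2,0,0,0]],
  ],
)

```text
clock: 18.4
tool_pos: [0.6071, 0.1148, 0.0873]
tool_rot: [0.0, 0.574, 0.819, -0.0]
wrist_force: [0.1, -0.6, -1.3]
gripper_width: 0.0097
finger_force: 88.2
```

```bash
python3 - <<'E'
from h import *
for d in (.0125,.015):l=held(.055,d)
place(.573,.202,.060,-70,[.091,-.001])
E
```

```text
held [0.6071 0.1148 0.0873] 0.009732384554498694 score 83.87138 rel [ 0.0912 -0.0015 -0.    ]
held [0.6073 0.115  0.0877] 0.010193290428813631 score 95.4186 rel [ 0.0907 -0.0017 -0.    ]
tcp [0.6051 0.1168]
[0.009, -0.006, 0.112, 0.0, 0.0, -0.0] rows>= 0.7 yaw 0.1 q7 0.3
```

Emit:
play_rows(
  increments=[
    [[0.009,-0.006,0.03,0,0,0],[0.009,-0.006,0.06,0,0,0],[0.009,-0.006,0.09,0,0,0],[0.009,-0.006,0.104,0,0,0],[0.009,-0.006,0.108,0,0,0],[0.009,-0.006,0.108,0,0,0],[0.009,-0.006,0.108,0,0,0]],
  ],
)

```text
clock: 19.08
tool_pos: [0.604, 0.1173, 0.0604]
tool_rot: [-0.001, 0.574, 0.819, -0.0]
wrist_force: [-3.3, -0.7, 6.3]
gripper_width: 0.0099
finger_force: 89.6
```

Emit:
play_rows(
  increments=[
    [[0,0,0,0,0,0],[0,0,0,0,0,0],[0,0,0,0,0,0],[0,0,0,0,0,0],[0,0,0,0,0,0],[0,0,-0.1,0,0,0],[0,0,-0.25,0,0,0],[0,0,-0.4,0,0,0]],
  ],
  gripper=0.5,
)

```text
clock: 19.75
tool_pos: [0.6036, 0.117, 0.1605]
tool_rot: [-0.001, 0.574, 0.819, -0.001]
wrist_force: [0.6, -0.1, -0.6]
gripper_width: 0.0428
finger_force: 0.0
```

Emit:
play_rows(
  increments=[
    [[0,0,-0.15,0,0,0],[0,0,-0.3,0,0,0],[0,0,-0.4,0,0,0],[0,0,-0.4,0,0,0],[0,0,-0.4,0,0,0],[0,0,-0.4,0,0,0]],
  ],
)

```text
clock: 20.25
tool_pos: [0.6041, 0.1173, 0.2595]
tool_rot: [-0.0, 0.574, 0.819, -0.0]
wrist_force: [-0.5, 0.3, -1.7]
gripper_width: 0.0427
finger_force: 0.0
```

```bash
python3 - <<'E'
from h import *
print(st()[1])
s=snap('wrist');b=fitrim(s,.573,.202,.048,.055);t=fitgrip(s,b[1:],-70,.062);print(b,t)
s=snap('top')
for n,c,z,R_,th in [('b',(.452,-.28),.042,.045,-80),('c',(.5875,-.28),.048,.035,-90),('d',(.472,-.046),.054,.026,-79)]:
    b=fitrim(s,*c,z,R_,fish=False,span=.04);print(n,np.round(b,4))
go(.47,-.36,.20,np.radians(10))
E
```

```text
[0.60408244 0.11732449 0.25952924]
(np.float32(140.78204), np.float64(0.571), np.float64(0.2005)) (np.float32(-58.175), np.float64(-68.5))
b [248.4423   0.456   -0.265 ]
c [244.4543   0.5845  -0.276 ]
d [ 2.550704e+02  4.680000e-01 -4.700000e-02]
[-1.612, -1.154, 0.238, -0.001, 0.0, 0.055] rows>= 12.0 yaw -10.0 q7 0.23
```

Emit:
play_rows(
  increments=[
    [[-0.13,-0.09,0,0,0,0],[-0.26,-0.18,0,0,0,0.01],[-0.39,-0.27,0,0,0,0.02],[-0.52,-0.36,0,0,0,0.03],[-0.65,-0.45,0,0,0,0.04],[-0.78,-0.54,0,0,0,0.055],[-0.9,-0.62,0,0,0,0.055],[-1,-0.7,0,0,0,0.055]],
  ],
)

```text
clock: 21.02
tool_pos: [0.524, -0.1799, 0.2592]
tool_rot: [-0.001, 0.643, 0.766, -0.001]
wrist_force: [0.1, -0.6, 0.6]
gripper_width: 0.0428
finger_force: 0.0
```

```bash
python3 - <<'E'
from h import *
go(.47,-.345,.17,np.radians(11))
E
```

```text
[-0.613, -0.326, 0.358, -0.001, 0.0, -0.006] rows>= 4.7 yaw 1.0 q7 0.59
```

Emit:
play_rows(
  increments=[
    [[-0.12,-0.06,0,0,0,0],[-0.24,-0.12,0,0,0,0],[-0.36,-0.18,0.1,0,0,0],[-0.48,-0.24,0.2,0,0,0],[-0.6,-0.3,0.3,0,0,0],[-0.613,-0.326,0.358,0,0,0],[-0.613,-0.326,0.358,0,0,0],[-0.613,-0.326,0.358,0,0,0]],
  ],
)

```text
clock: 21.68
tool_pos: [0.4708, -0.3421, 0.1693]
tool_rot: [-0.002, 0.643, 0.766, -0.0]
wrist_force: [0.5, 0.5, 0.3]
gripper_width: 0.0429
finger_force: 0.0
```

```bash
cat >> h.py <<'E'
def pick(c,z0,H,Ro,th0,zt):
    s=snap('wrist');b=fitrim(s,*c,z0+H,Ro,span=.02);t=fitgrip(s,b[1:],th0,z0+H+.014);th=np.radians(t[1])
    g=np.array(b[1:])+.088*np.array([np.cos(th),np.sin(th)]);print(st()[1],np.round(b,4),t,'grip',g.round(4));go(*g,zt,th+np.pi/2)
E
python3 - <<'E'
from h import *
pick((.453,-.274),0,.042,.045,-78,.048)
E
```

```text
[ 0.47222875 -0.34161124  0.17045245] [261.1621   0.4505  -0.2765] (np.float32(-47.82), np.float64(-79.0)) grip [ 0.4673 -0.3629]
[-0.081, -0.034, 0.49, -0.0, -0.0, -0.005] rows>= 3.0 yaw 0.9 q7 0.98
```

Emit:
play_rows(
  increments=[
    [[-0.08,-0.034,0.06,0,0,-0.005],[-0.08,-0.034,0.16,0,0,-0.005],[-0.08,-0.034,0.28,0,0,-0.005],[-0.08,-0.034,0.38,0,0,-0.005],[-0.08,-0.034,0.45,0,0,-0.005],[-0.08,-0.034,0.49,0,0,-0.005],[-0.08,-0.034,0.49,0,0,-0.005]],
  ],
)

```text
clock: 22.32
tool_pos: [0.4677, -0.3619, 0.0472]
tool_rot: [-0.001, 0.635, 0.772, 0.0]
wrist_force: [-0.2, -0.2, -0.5]
gripper_width: 0.0422
finger_force: 0.0
```

Emit:
play_rows(
  increments=[
    [[0,0,0,0,0,0],[0,0,0,0,0,0],[0,0,0,0,0,0],[0,0,0,0,0,0],[0,0,0,0,0,0],[0,0,0,0,0,0],[0,0,0,0,0,0]],
  ],
  gripper=1,
)

```text
clock: 22.9
tool_pos: [0.4682, -0.3643, 0.0498]
tool_rot: [0.001, 0.636, 0.771, 0.0]
wrist_force: [0.4, 0.7, 6.9]
gripper_width: 0.0102
finger_force: 88.2
```

Emit:
play_rows(
  increments=[
    [[0,0,-0.1,0,0,0],[0,0,-0.25,0,0,0],[0,0,-0.4,0,0,0],[0,0,-0.48,0,0,0],[0,0,-0.48,0,0,0],[0,0,-0.48,0,0,0]],
  ],
)

```text
clock: 23.4
tool_pos: [0.4676, -0.3641, 0.1698]
tool_rot: [0.002, 0.636, 0.771, 0.0]
wrist_force: [-0.0, -0.2, -0.8]
gripper_width: 0.0104
finger_force: 88.3
```

```bash
python3 - <<'E'
from h import *
for d in(.004,.006,.008,.01,.012): l=held(.045,d)
place(.571,.2005,.165,-120,l)
E
```

```text
held [ 0.4676 -0.3641  0.1698] 0.01041268947764798 score 124.81175 rel [ 0.0907 -0.001  -0.0002]
held [ 0.467  -0.3634  0.1684] 0.010025965281416853 score 143.6944 rel [ 0.0896 -0.0002  0.    ]
held [ 0.4665 -0.3631  0.1675] 0.010539675340604866 score 161.4725 rel [ 0.0898 -0.0012  0.0001]
held [ 0.4664 -0.3631  0.1671] 0.010078409178261279 score 176.6589 rel [ 0.0898 -0.0012  0.0001]
held [ 0.4663 -0.3631  0.1669] 0.010368510164278654 score 147.4819 rel [ 0.0894 -0.0018  0.0002]
tcp [0.5279 0.1222]
[1.86, 0.61, 0.01, -0.001, -0.0, 0.228] rows>= 11.7 yaw -41.0 q7 1.04
```

Emit:
play_rows(
  increments=[
    [[0.12,0.04,0,0,0,0.02],[0.26,0.08,0,0,0,0.04],[0.4,0.13,0,0,0,0.06],[0.54,0.18,0,0,0,0.09],[0.68,0.22,0,0,0,0.12],[0.82,0.27,0,0,0,0.15],[0.96,0.31,0,0,0,0.18],[1,0.33,0,0,0,0.2]],
  ],
)

```text
clock: 24.32
tool_pos: [0.5002, -0.0962, 0.167]
tool_rot: [-0.002, 0.843, 0.537, -0.001]
wrist_force: [0.2, -0.2, -0.6]
gripper_width: 0.0106
finger_force: 88.2
```

```bash
python3 - <<'E'
from h import *
place(.571,.2005,.165,-120,[.0898,-.0012])
E
```

```text
tcp [0.5271 0.1221]
[0.837, -0.271, 0.01, -0.001, -0.0, 0.028] rows>= 5.3 yaw -5.0 q7 -0.01
```

Emit:
play_rows(
  increments=[
    [[0.12,-0.04,0,0,0,0.005],[0.26,-0.08,0,0,0,0.01],[0.4,-0.13,0,0,0,0.02],[0.54,-0.18,0,0,0,0.028],[0.68,-0.22,0,0,0,0.028],[0.8,-0.26,0,0,0,0.028],[0.837,-0.271,0,0,0,0.028],[0.837,-0.271,0,0,0,0.028]],
  ],
)

```text
clock: 24.98
tool_pos: [0.5273, 0.1195, 0.1671]
tool_rot: [-0.0, 0.865, 0.502, -0.001]
wrist_force: [-0.1, -0.6, -1.1]
gripper_width: 0.0101
finger_force: 88.3
```

Emit:
play_rows(
  increments=[
    [[0,0,0.05,0,0,0],[0,0,0.1,0,0,0],[0,0,0.15,0,0,0],[0,0,0.15,0,0,0],[0,0,0.15,0,0,0],[0,0,0.15,0,0,0]],
  ],
)

```text
clock: 25.48
tool_pos: [0.5279, 0.1146, 0.1312]
tool_rot: [0.0, 0.867, 0.499, -0.0]
wrist_force: [0.6, -0.7, -1.1]
gripper_width: 0.0104
finger_force: 88.2
```

```bash
python3 - <<'E'
from h import *
s=snap('wrist','w8.png')
b=fitrim(s,.571,.2005,.048,.055);print('a',b)
l=held(.045,.01);l=held(.045,.01)
place(b[1],b[2],.066,-120,[.0898,-.0012])
E
```

```text
a (np.float32(72.84509), np.float64(0.571), np.float64(0.192))
held [0.5281 0.1149 0.1314] 0.010523739013313771 score 80.658516 rel [0.0797 0.0106 0.    ]
held [0.5282 0.1152 0.1315] 0.010386343547176631 score 80.32951 rel [0.0797 0.0106 0.0001]
tcp [0.5271 0.1136]
[-0.008, -0.0, 0.262, 0.0, -0.0, -0.001] rows>= 1.6 yaw 0.1 q7 -0.44
```

View pics/w8.png

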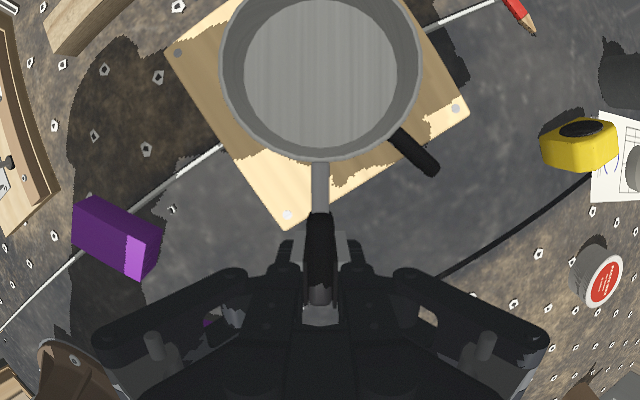

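```bash
python3 - <<'E'
from h import *
print(st()[1]);place(.571,.2005,.084,-120,[.0898,-.0012])
E
```

```text
[0.52814373 0.11540745 0.13145579]
tcp [0.5271 0.1221]
[0.021, -0.017, 0.19, 0.0, -0.0, -0.001] rows>= 1.1 yaw 0.1 q7 -0.44
```

Emit:
play_rows(
  increments=[
    [[0.021,-0.017,0,0,0,0],[0.021,-0.017,0.06,0,0,0],[0.021,-0.017,0.1,0,0,0],[0.021,-0.017,0.13,0,0,0],[0.021,-0.017,0.13,0,0,0],[0.021,-0.017,0.13,0,0,0],[0.021,-0.017,0.13,0,0,0]],
  ],
)

```text
clock: 26.22
tool_pos: [0.5269, 0.1221, 0.0986]
tool_rot: [0.0, 0.866, 0.499, 0.0]
wrist_force: [1.3, 0.2, -1.1]
gripper_width: 0.0103
finger_force: 88.2
```

```bash
python3 - <<'E'
from h import *
print(st()[1]);place(.571,.2005,.066,-120,[.0898,-.0012])
E
```

```text
[0.52690857 0.1221453  0.09858923]
tcp [0.5271 0.1221]
[0.0, 0.001, 0.13, 0.0, -0.0, -0.001] rows>= 0.8 yaw 0.1 q7 -0.42
```

Emit:
play_rows(
  increments=[
    [[0,0,0.02,0,0,0],[0,0,0.04,0,0,0],[0,0,0.06,0,0,0],[0,0,0.07,0,0,0],[0,0,0.07,0,0,0]],
  ],
)

```text
clock: 26.63
tool_pos: [0.5262, 0.1222, 0.0801]
tool_rot: [-0.0, 0.866, 0.499, -0.001]
wrist_force: [-1.1, 0.9, -1.1]
gripper_width: 0.0104
finger_force: 88.2
```

Emit:
play_rows(
  increments=[
    [[0,0,0.02,0,0,0],[0,0,0.04,0,0,0],[0,0,0.055,0,0,0],[0,0,0.055,0,0,0],[0,0,0.055,0,0,0]],
  ],
)

```text
clock: 27.05
tool_pos: [0.5265, 0.1222, 0.0668]
tool_rot: [-0.0, 0.866, 0.499, -0.0]
wrist_force: [-0.1, 0.6, -1.0]
gripper_width: 0.0108
finger_force: 88.2
```

Emit:
play_rows(
  increments=[
    [[0,0,0.004,0,0,0],[0,0,0.008,0,0,0],[0,0,0.008,0,0,0],[0,0,0.008,0,0,0]],
  ],
)

```text
clock: 27.38
tool_pos: [0.5268, 0.122, 0.0658]
tool_rot: [-0.0, 0.867, 0.499, 0.0]
wrist_force: [-2.6, -1.7, 9.1]
gripper_width: 0.0105
finger_force: 89.9
```

Emit:
play_rows(
  increments=[
    [[0,0,0,0,0,0],[0,0,0,0,0,0],[0,0,0,0,0,0],[0,0,0,0,0,0],[0,0,0,0,0,0],[0,0,-0.1,0,0,0],[0,0,-0.25,0,0,0],[0,0,-0.4,0,0,0]],
  ],
  gripper=0.5,
)

```text
clock: 28.05
tool_pos: [0.5257, 0.1218, 0.1654]
tool_rot: [0.0, 0.867, 0.499, -0.002]
wrist_force: [2.1, 0.9, 0.4]
gripper_width: 0.0423
finger_force: 0.0
```

Emit:
play_rows(
  increments=[
    [[0,0,-0.15,0,0,0],[0,0,-0.3,0,0,0],[0,0,-0.4,0,0,0],[0,0,-0.4,0,0,0],[0,0,-0.4,0,0,0],[0,0,-0.4,0,0,0]],
  ],
)

```text
clock: 28.55
tool_pos: [0.5262, 0.1225, 0.2645]
tool_rot: [-0.0, 0.866, 0.5, -0.0]
wrist_force: [0.1, -0.8, -0.0]
gripper_width: 0.0425
finger_force: 0.0
```

```bash
python3 - <<'E'
from h import *
print(st()[1])
s=snap('wrist');b=fitrim(s,.571,.2005,.058,.045);print(b,fitgrip(s,b[1:],-120,.072));b=fitrim(s,.571,.2005,.048,.055);print(b,fitgrip(s,b[1:],-70,.062))
s=snap('top')
for n,c,z,R_,th in [('c',(.5845,-.276),.048,.035,-90),('d',(.468,-.047),.054,.026,-79)]:
    b=fitrim(s,*c,z,R_,fish=False,span=.04);print(n,np.round(b,4))
go(.586,-.36,.20,np.radians(-2))
E
```

```text
[0.52617869 0.1224992  0.26451021]
(np.float32(149.65121), np.float64(0.5645), np.float64(0.194)) (np.float32(-80.82), np.float64(-118.00000000000001))
(np.float32(144.80536), np.float64(0.571), np.float64(0.2025)) (np.float32(-77.985), np.float64(-70.0))
c [244.3012   0.5845  -0.2755]
d [ 2.548995e+02  4.680000e-01 -4.650000e-02]
[-1.548, 1.175, 0.256, -0.001, 0.0, -0.156] rows>= 11.8 yaw 28.1 q7 -0.58
```

```bash
python3 - <<'E'
from h import *
s=snap('wrist')
for z in(.050,.054,.058,.062,.066): print('b',z,np.round(fitrim(s,.571,.2015,z,.045,span=.01),4),'a',np.round(fitrim(s,.571,.2015,z-.01,.055,span=.01),4))
for c in('top','scene'):
    s=snap(c);print(c,np.round(fitrim(s,.571,.2015,.058,.045,fish=False),4),np.round(fitrim(s,.571,.2015,.048,.055,fish=False),4))
E
```

```text
b 0.05 [154.815    0.566    0.1935] a [154.7723   0.5715   0.203 ]
b 0.054 [151.5347   0.565    0.194 ] a [151.0342   0.571    0.203 ]
b 0.058 [147.4213   0.5635   0.1955] a [142.9879   0.571    0.2025]
b 0.062 [148.4564   0.5695   0.199 ] a [129.3619   0.57     0.2025]
b 0.066 [152.4877   0.5685   0.1965] a [117.8786   0.5675   0.203 ]
top [138.8511   0.575    0.2175] [119.8008   0.587    0.212 ]
scene [152.9414   0.564    0.2175] [181.9088   0.577    0.2145]
```

```bash
python3 - <<'E'
from h import *
s=snap('wrist');f=s['frame'];u,v=w2px(s,[.571,.2,.05],True);print(u,v)
x0=int(max(0,u-130));y0=int(max(0,v-90));cv2.imwrite('pics/w9.png',cv2.resize(f[y0:y0+190,x0:x0+260],None,fx=3,fy=3,interpolation=cv2.INTER_CUBIC));print(x0,y0)
E
```

```text
320.8826995331597 90.5093992090045
190 0
```

View pics/w9.png

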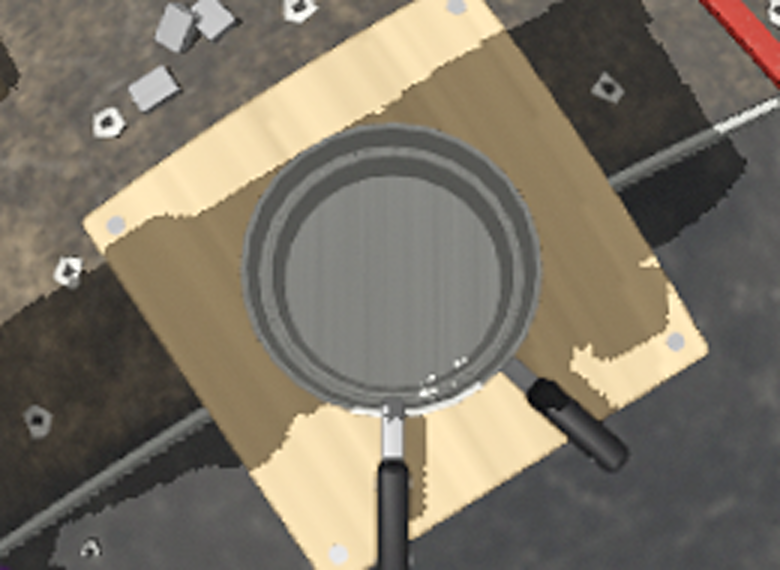

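Pan_b is nested in pan_a: the outer rim centre is at about (391,268), the inner one at (392,275), and the handles are well apart.

```bash
python3 - <<'E'
from h import *
s=snap('wrist');P=lambda u,v,z:px2w(s,190+u/3,v/3,z,True).round(4)
print('a',P(391.5,268.5,.048),'b',P(392,275,.058))
for e in [(259,275),(525,275),(392,145),(392,404)]:print(P(*e,.058))
q=[P(*c,.012) for c in[(457,5),(116,224),(338,553),(675,342)]];print(np.mean(q,0),q)
go(.586,-.36,.20,np.radians(-2))
E
```

```text
a [0.5715 0.2013 0.048 ] b [0.5701 0.1986 0.058 ]
[0.53   0.2226 0.058 ]
[0.6109 0.1758 0.058 ]
[0.5937 0.2393 0.058 ]
[0.5471 0.1589 0.058 ]
[0.5738 0.201  0.012 ] [array([0.6525, 0.2882, 0.012 ]), array([0.4868, 0.2796, 0.012 ]), array([0.4953, 0.114 , 0.012 ]), array([0.6606, 0.1222, 0.012 ])]
[-1.549, 1.173, 0.259, -0.0, 0.0, -0.156] rows>= 11.8 yaw 28.1 q7 -0.58
```

Emit:
play_rows(
  increments=[
    [[-0.11,0.08,0,0,0,-0.02],[-0.22,0.16,0,0,0,-0.04],[-0.33,0.25,0,0,0,-0.06],[-0.44,0.33,0,0,0,-0.08],[-0.55,0.41,0,0,0,-0.1],[-0.66,0.5,0,0,0,-0.12],[-0.77,0.58,0,0,0,-0.14],[-0.88,0.66,0,0,0,-0.156]],
  ],
)

```text
clock: 29.57
tool_pos: [0.5591, -0.1525, 0.2648]
tool_rot: [-0.0, 0.718, 0.696, -0.0]
wrist_force: [1.1, -0.0, 0.4]
gripper_width: 0.0428
finger_force: 0.0
```

```bash
python3 - <<'E'
from h import *
go(.586,-.345,.18,np.radians(-2))
E
```

```text
[-0.766, 0.132, 0.339, -0.0, -0.0, 0.001] rows>= 5.1 yaw -0.2 q7 0.41
```

Emit:
play_rows(
  increments=[
    [[-0.14,0.03,0,0,0,0],[-0.28,0.06,0.04,0,0,0],[-0.42,0.09,0.12,0,0,0],[-0.56,0.12,0.2,0,0,0],[-0.7,0.132,0.28,0,0,0],[-0.766,0.132,0.339,0,0,0],[-0.766,0.132,0.339,0,0,0],[-0.766,0.132,0.339,0,0,0]],
  ],
)

```text
clock: 30.23
tool_pos: [0.5842, -0.3443, 0.1788]
tool_rot: [-0.001, 0.72, 0.694, -0.001]
wrist_force: [-1.0, 0.1, -0.7]
gripper_width: 0.0427
finger_force: 0.0
```

```bash
python3 - <<'E'
from h import *
pick((.5875,-.2765),0,.048,.035,-92,.053)
E
```

```text
[ 0.58535528 -0.34301654  0.17984847] [236.9919   0.5875  -0.2785] (np.float32(-45.14), np.float64(-92.5)) grip [ 0.5837 -0.3664]
[-0.094, -0.003, 0.507, -0.0, -0.0, 0.003] rows>= 3.1 yaw -0.5 q7 0.76
```

Emit:
play_rows(
  increments=[
    [[-0.094,-0.003,0.06,0,0,0.003],[-0.094,-0.003,0.16,0,0,0.003],[-0.094,-0.003,0.28,0,0,0.003],[-0.094,-0.003,0.38,0,0,0.003],[-0.094,-0.003,0.46,0,0,0.003],[-0.094,-0.003,0.5,0,0,0.003],[-0.094,-0.003,0.5,0,0,0.003]],
  ],
)

```text
clock: 30.87
tool_pos: [0.584, -0.3643, 0.0538]
tool_rot: [-0.001, 0.722, 0.692, 0.0]
wrist_force: [0.4, -0.2, 0.2]
gripper_width: 0.0426
finger_force: 0.0
```

Emit:
play_rows(
  increments=[
    [[0,0,0,0,0,0],[0,0,0,0,0,0],[0,0,0,0,0,0],[0,0,0,0,0,0],[0,0,0,0,0,0],[0,0,0,0,0,0],[0,0,0,0,0,0]],
  ],
  gripper=1,
)

```text
clock: 31.45
tool_pos: [0.5849, -0.3675, 0.0571]
tool_rot: [0.001, 0.723, 0.691, 0.001]
wrist_force: [0.6, -0.5, 7.1]
gripper_width: 0.0104
finger_force: 88.7
```

Emit:
play_rows(
  increments=[
    [[0,0,-0.1,0,0,0],[0,0,-0.25,0,0,0],[0,0,-0.4,0,0,0],[0,0,-0.52,0,0,0],[0,0,-0.52,0,0,0],[0,0,-0.52,0,0,0],[0,0,-0.52,0,0,0]],
  ],
)

```text
clock: 32.03
tool_pos: [0.5836, -0.3663, 0.1849]
tool_rot: [-0.0, 0.723, 0.691, 0.0]
wrist_force: [-0.7, 0.1, -0.6]
gripper_width: 0.0106
finger_force: 88.3
```

```bash
python3 - <<'E'
from h import *
for d in(.004,.006,.008,.01,.012): l=held(.035,d)
place(.570,.199,.185,-20,[.0895,-.001])
E
```

```text
held [ 0.5836 -0.3663  0.1849] 0.010613931534326486 score 136.31241 rel [ 0.0895 -0.0006  0.0001]
held [ 0.5833 -0.3661  0.1841] 0.010505064731281375 score 160.37338 rel [ 0.0885 -0.      0.0001]
held [ 0.5832 -0.366   0.1838] 0.010016363350998482 score 162.92259 rel [ 0.089  -0.0005  0.0001]
held [ 0.5832 -0.3661  0.1837] 0.01019476260395469 score 192.21814 rel [ 0.0889 -0.0015  0.0001]
held [ 0.5833 -0.3662  0.1838] 0.010039093274992566 score 193.80113 rel [ 0.0889 -0.0015  0.0001]
tcp [0.6544 0.1693]
[2.154, 0.188, -0.002, -0.0, -0.001, -0.403] rows>= 13.0 yaw 72.5 q7 0.78
```

Emit:
play_rows(
  increments=[
    [[0.12,0.01,0,0,0,-0.03],[0.26,0.02,0,0,0,-0.06],[0.4,0.03,0,0,0,-0.09],[0.54,0.05,0,0,0,-0.12],[0.68,0.06,0,0,0,-0.15],[0.82,0.08,0,0,0,-0.18],[0.94,0.09,0,0,0,-0.21],[1,0.1,0,0,0,-0.24]],
  ],
)

```text
clock: 32.95
tool_pos: [0.6204, -0.1124, 0.1845]
tool_rot: [-0.001, 0.413, 0.911, 0.001]
wrist_force: [0.2, -0.3, -1.9]
gripper_width: 0.0097
finger_force: 88.3
```

```bash
python3 - <<'E'
from h import *
print(st()[1]);place(.570,.199,.185,-20,[.0889,-.0012])
E
```

```text
[ 0.62037933 -0.1124113   0.18448872]
tcp [0.6539 0.1697]
[0.761, 0.845, 0.001, 0.001, -0.001, -0.16] rows>= 6.8 yaw 28.8 q7 1.04
```

Emit:
play_rows(
  increments=[
    [[0.1,0.11,0,0,0,-0.03],[0.2,0.23,0,0,0,-0.06],[0.31,0.34,0,0,0,-0.09],[0.42,0.46,0,0,0,-0.12],[0.53,0.58,0,0,0,-0.15],[0.64,0.7,0,0,0,-0.16],[0.72,0.8,0,0,0,-0.16],[0.761,0.845,0,0,0,-0.16]],
  ],
)

```text
clock: 33.62
tool_pos: [0.6557, 0.1705, 0.1843]
tool_rot: [-0.001, 0.175, 0.985, 0.001]
wrist_force: [-0.4, 0.5, -2.0]
gripper_width: 0.0103
finger_force: 88.2
```

Emit:
play_rows(
  increments=[
    [[0,0,0.05,0,0,0],[0,0,0.1,0,0,0],[0,0,0.15,0,0,0],[0,0,0.2,0,0,0],[0,0,0.2,0,0,0],[0,0,0.2,0,0,0]],
  ],
)

```text
clock: 34.12
tool_pos: [0.6556, 0.1622, 0.134]
tool_rot: [-0.001, 0.179, 0.984, -0.001]
wrist_force: [-0.3, -0.5, -0.9]
gripper_width: 0.0101
finger_force: 88.2
```

```bash
python3 - <<'E'
from h import *
print(st()[1]);place(.570,.199,.116,-20,[.0889,-.0012])
E
```

```text
[0.65561023 0.16219948 0.13402552]
tcp [0.6539 0.1697]
[0.017, 0.026, 0.072, -0.001, -0.001, -0.004] rows>= 0.5 yaw 0.7 q7 1.05
```

Emit:
play_rows(
  increments=[
    [[0.017,0.026,0,0,0,-0.004],[0.017,0.026,0.03,0,0,-0.004],[0.017,0.026,0.06,0,0,-0.004],[0.017,0.026,0.06,0,0,-0.004],[0.017,0.026,0.06,0,0,-0.004],[0.017,0.026,0.06,0,0,-0.004]],
  ],
)

```text
clock: 34.62
tool_pos: [0.6546, 0.1712, 0.1204]
tool_rot: [0.0, 0.172, 0.985, -0.0]
wrist_force: [-0.4, -0.1, -0.7]
gripper_width: 0.0102
finger_force: 88.3
```

```bash
python3 - <<'E'
from h import *
print(st()[1]);place(.570,.199,.0771,-20,[.0889,-.0012])
E
```

```text
[0.65461974 0.17121661 0.12035533]
tcp [0.6539 0.1697]
[0.001, -0.007, 0.173, -0.0, 0.0, 0.001] rows>= 1.0 yaw -0.2 q7 1.05
```

Emit:
play_rows(
  increments=[
    [[0,-0.007,0.02,0,0,0],[0,-0.007,0.04,0,0,0],[0,-0.007,0.06,0,0,0],[0,-0.007,0.08,0,0,0],[0,-0.007,0.08,0,0,0]],
  ],
)

```text
clock: 35.03
tool_pos: [0.6532, 0.1696, 0.0988]
tool_rot: [-0.001, 0.172, 0.985, -0.0]
wrist_force: [0.4, 0.1, -2.4]
gripper_width: 0.0101
finger_force: 88.3
```

Emit:
play_rows(
  increments=[
    [[0,0,0.02,0,0,0],[0,0,0.04,0,0,0],[0,0,0.06,0,0,0],[0,0,0.08,0,0,0],[0,0,0.088,0,0,0],[0,0,0.088,0,0,0]],
  ],
)

```text
clock: 35.53
tool_pos: [0.6537, 0.1697, 0.0777]
tool_rot: [-0.0, 0.172, 0.985, -0.0]
wrist_force: [0.2, -1.4, -1.1]
gripper_width: 0.0104
finger_force: 88.4
```

Emit:
play_rows(
  increments=[
    [[0,0,0.004,0,0,0],[0,0,0.007,0,0,0],[0,0,0.007,0,0,0],[0,0,0.007,0,0,0]],
  ],
)

```text
clock: 35.87
tool_pos: [0.6543, 0.1698, 0.0772]
tool_rot: [0.0, 0.172, 0.985, 0.0]
wrist_force: [-1.1, -0.8, 4.8]
gripper_width: 0.0102
finger_force: 89.1
```

Emit:
play_rows(
  increments=[
    [[0,0,0,0,0,0],[0,0,0,0,0,0],[0,0,0,0,0,0],[0,0,0,0,0,0],[0,0,0,0,0,0],[0,0,-0.1,0,0,0],[0,0,-0.25,0,0,0],[0,0,-0.4,0,0,0]],
  ],
  gripper=0.5,
)

```text
clock: 36.53
tool_pos: [0.653, 0.1695, 0.1765]
tool_rot: [-0.001, 0.172, 0.985, -0.001]
wrist_force: [0.8, 0.4, 0.5]
gripper_width: 0.0424
finger_force: 0.0
```

Emit:
play_rows(
  increments=[
    [[0,0,-0.15,0,0,0],[0,0,-0.3,0,0,0],[0,0,-0.4,0,0,0],[0,0,-0.4,0,0,0],[0,0,-0.4,0,0,0],[0,0,-0.4,0,0,0]],
  ],
)

```text
clock: 37.03
tool_pos: [0.6535, 0.1698, 0.2757]
tool_rot: [-0.001, 0.172, 0.985, -0.0]
wrist_force: [-0.1, -0.9, -0.5]
gripper_width: 0.0428
finger_force: 0.0
```

```bash
python3 - <<'E'
from h import *
print(st()[1])
s=snap('wrist')
for z in (.06,.068,.076): 
    b=fitrim(s,.570,.199,z,.035,span=.01);print(np.round(b,4),fitgrip(s,b[1:],-20,z+.014))
print('a',fitrim(s,.571,.2015,.048,.055,span=.01),'b',fitrim(s,.571,.2015,.058,.045,span=.01))
s=snap('top');b=fitrim(s,.468,-.047,.054,.026,fish=False,span=.02);print('d',np.round(b,4))
go(.488,-.115,.22,np.radians(11))
E
```

```text
[0.65346082 0.16977014 0.27565005]
[159.6513   0.5765   0.196 ] (np.float32(-67.335), np.float64(-18.5))
[163.4443   0.577    0.196 ] (np.float32(-60.425), np.float64(-18.5))
[164.7319   0.5775   0.194 ] (np.float32(-43.519997), np.float64(-17.0))
a (np.float32(141.14928), np.float64(0.5714999999999999), np.float64(0.202)) b (np.float32(179.16452), np.float64(0.568), np.float64(0.197))
d [ 2.550505e+02  4.680000e-01 -4.650000e-02]
[0.235, -1.295, 0.222, -0.001, -0.0, 0.329] rows>= 8.3 yaw -59.2 q7 1.02
```

Emit:
play_rows(
  increments=[
    [[0.02,-0.13,0,0,0,0.04],[0.05,-0.26,0,0,0,0.08],[0.08,-0.39,0,0,0,0.12],[0.1,-0.52,0,0,0,0.16],[0.12,-0.65,0,0,0,0.2],[0.14,-0.78,0,0,0,0.24],[0.16,-0.9,0,0,0,0.28],[0.18,-1,0,0,0,0.32]],
  ],
)

```text
clock: 37.8
tool_pos: [0.5249, -0.0523, 0.2755]
tool_rot: [-0.001, 0.626, 0.78, -0.001]
wrist_force: [0.6, -0.4, -0.3]
gripper_width: 0.0427
finger_force: 0.0
```

```bash
python3 - <<'E'
from h import *
go(.488,-.112,.185,np.radians(11.5))
E
```

```text
[-0.201, -0.195, 0.362, -0.001, 0.0, 0.005] rows>= 2.7 yaw -0.9 q7 0.4
```

Emit:
play_rows(
  increments=[
    [[-0.1,-0.1,0,0,0,0.005],[-0.2,-0.195,0.05,0,0,0.005],[-0.2,-0.195,0.15,0,0,0.005],[-0.2,-0.195,0.25,0,0,0.005],[-0.2,-0.195,0.36,0,0,0.005],[-0.2,-0.195,0.36,0,0,0.005],[-0.2,-0.195,0.36,0,0,0.005]],
  ],
)

```text
clock: 38.38
tool_pos: [0.4891, -0.1097, 0.1854]
tool_rot: [-0.002, 0.63, 0.777, -0.002]
wrist_force: [-0.3, -0.7, 1.1]
gripper_width: 0.0425
finger_force: 0.0
```

```bash
python3 - <<'E'
from h import *
pick((.472,-.046),0,.054,.026,-79,.059)
E
```

```text
[ 0.49023318 -0.10989574  0.18665277] [ 2.678582e+02  4.710000e-01 -4.600000e-02] (np.float32(-46.684998), np.float64(-78.5)) grip [ 0.4885 -0.1322]
[-0.086, -0.024, 0.511, -0.001, 0.0, 0.003] rows>= 3.1 yaw -0.5 q7 0.57
```

Emit:
play_rows(
  increments=[
    [[-0.086,-0.024,0.06,0,0,0],[-0.086,-0.024,0.16,0,0,0],[-0.086,-0.024,0.28,0,0,0],[-0.086,-0.024,0.38,0,0,0],[-0.086,-0.024,0.46,0,0,0],[-0.086,-0.024,0.5,0,0,0],[-0.086,-0.024,0.5,0,0,0]],
  ],
)

```text
clock: 39.02
tool_pos: [0.489, -0.1318, 0.061]
tool_rot: [-0.001, 0.629, 0.777, -0.0]
wrist_force: [-0.2, -0.1, -0.4]
gripper_width: 0.0428
finger_force: 0.0
```

Emit:
play_rows(
  increments=[
    [[0,0,0,0,0,0],[0,0,0,0,0,0],[0,0,0,0,0,0],[0,0,0,0,0,0],[0,0,0,0,0,0],[0,0,0,0,0,0],[0,0,0,0,0,0]],
  ],
  gripper=1,
)

```text
clock: 39.6
tool_pos: [0.4903, -0.1325, 0.0628]
tool_rot: [0.001, 0.63, 0.777, 0.001]
wrist_force: [0.6, -1.4, 6.7]
gripper_width: 0.0103
finger_force: 88.6
```

Emit:
play_rows(
  increments=[
    [[0,0,-0.1,0,0,0],[0,0,-0.25,0,0,0],[0,0,-0.4,0,0,0],[0,0,-0.52,0,0,0],[0,0,-0.56,0,0,0],[0,0,-0.56,0,0,0],[0,0,-0.56,0,0,0]],
  ],
)

```text
clock: 40.18
tool_pos: [0.489, -0.1316, 0.2015]
tool_rot: [0.0, 0.629, 0.777, 0.001]
wrist_force: [-0.7, 0.5, -1.3]
gripper_width: 0.0105
finger_force: 88.3
```

```bash
python3 - <<'E'
from h import *
for d in(.004,.006,.008,.01,.012): l=held(.026,d)
place(.570,.199,.2,30,l)
E
```

```text
held [ 0.489  -0.1316  0.2015] 0.010513640434164568 score 168.89511 rel [ 0.0875 -0.0001  0.    ]
held [ 0.4884 -0.1315  0.2006] 0.010212293704409823 score 176.9257 rel [ 0.087  -0.0002  0.0001]
held [ 0.4881 -0.1316  0.2002] 0.009962529192090078 score 182.63367 rel [ 0.0872 -0.0012  0.0001]
held [ 0.4881 -0.1317  0.2001] 0.010446884390466886 score 213.10855 rel [ 0.0883 -0.0015  0.0001]
held [ 0.4882 -0.1318  0.2001] 0.010324396524515025 score 219.8942 rel [ 0.0883 -0.0015  0.0001]
tcp [0.6457 0.2444]
[1.342, 0.928, -0.0, -0.001, 0.0, 0.4] rows>= 10.1 yaw -72.0 q7 0.61
```

Emit:
play_rows(
  increments=[
    [[0.12,0.05,0,0,0,-0.039],[0.25,0.1,0,0,0,-0.078],[0.38,0.15,0,0,0,-0.117],[0.5,0.2,0,0,0,-0.156],[0.63,0.25,0,0,0,-0.195],[0.76,0.3,0,0,0,-0.234],[0.86,0.34,0,0,0,-0.273],[0.94,0.38,0,0,0,-0.312]],
  ],
)

```text
clock: 41.1
tool_pos: [0.5326, 0.1205, 0.2005]
tool_rot: [-0.001, 0.186, 0.983, -0.0]
wrist_force: [-0.4, -0.5, -1.0]
gripper_width: 0.0102
finger_force: 88.3
```

```bash
python3 - <<'E'
from h import *
print(st()[1]);place(.5697,.1987,.2,30,[.088,-.001])
E
```

```text
[0.5326014  0.12046161 0.20050821]
tcp [0.6454 0.2436]
[-0.241, 0.623, 0.001, 0.0, -0.001, -0.285] rows>= 7.2 yaw 51.4 q7 1.01
```

Emit:
play_rows(
  increments=[
    [[-0.04,0.09,0,0,0,-0.039],[-0.08,0.18,0,0,0,-0.078],[-0.11,0.28,0,0,0,-0.117],[-0.15,0.38,0,0,0,-0.156],[-0.18,0.47,0,0,0,-0.195],[-0.22,0.56,0,0,0,-0.234],[-0.241,0.623,0,0,0,-0.273],[-0.241,0.623,0,0,0,-0.285]],
  ],
)

```text
clock: 41.77
tool_pos: [0.6481, 0.2429, 0.1995]
tool_rot: [-0.001, -0.259, 0.966, 0.001]
wrist_force: [-1.1, 0.0, -0.6]
gripper_width: 0.01
finger_force: 88.3
```

Emit:
play_rows(
  increments=[
    [[0,0,0.05,0,0,0],[0,0,0.1,0,0,0],[0,0,0.15,0,0,0],[0,0,0.18,0,0,0],[0,0,0.18,0,0,0],[0,0,0.18,0,0,0]],
  ],
)

```text
clock: 42.27
tool_pos: [0.6466, 0.2393, 0.1557]
tool_rot: [-0.001, -0.254, 0.967, -0.0]
wrist_force: [0.2, 0.0, -0.5]
gripper_width: 0.0103
finger_force: 88.3
```

```bash
python3 - <<'E'
from h import *
print(st()[1]);place(.5697,.1987,.136,30,[.088,-.001])
E
```

```text
[0.64656857 0.23925304 0.15569992]
tcp [0.6454 0.2436]
[-0.005, 0.017, 0.079, 0.0, -0.001, -0.003] rows>= 0.5 yaw 0.6 q7 1.69
```

Emit:
play_rows(
  increments=[
    [[-0.005,0.017,0,0,0,-0.003],[-0.005,0.017,0.03,0,0,-0.003],[-0.005,0.017,0.06,0,0,-0.003],[-0.005,0.017,0.07,0,0,-0.003],[-0.005,0.017,0.07,0,0,-0.003],[-0.005,0.017,0.07,0,0,-0.003]],
  ],
)

```text
clock: 42.77
tool_pos: [0.646, 0.2438, 0.1388]
tool_rot: [-0.0, -0.259, 0.966, -0.0]
wrist_force: [0.1, -0.1, -0.3]
gripper_width: 0.0103
finger_force: 88.3
```

```bash
python3 - <<'E'
from h import *
print(st()[1]);place(.5697,.1987,.0868,30,[.088,-.001])
E
```

```text
[0.64599593 0.24382503 0.13875322]
tcp [0.6454 0.2436]
[0.002, 0.0, 0.208, 0.0, -0.0, -0.0] rows>= 1.2 yaw 0.0 q7 1.69
```

Emit:
play_rows(
  increments=[
    [[0.002,0,0.025,0,0,0],[0.002,0,0.05,0,0,0],[0.002,0,0.075,0,0,0],[0.002,0,0.1,0,0,0],[0.002,0,0.1,0,0,0]],
  ],
)

```text
clock: 43.18
tool_pos: [0.6447, 0.2434, 0.1121]
tool_rot: [-0.001, -0.259, 0.966, -0.0]
wrist_force: [-1.3, -0.9, -1.0]
gripper_width: 0.0102
finger_force: 88.3
```

Emit:
play_rows(
  increments=[
    [[0,0,0.02,0,0,0],[0,0,0.04,0,0,0],[0,0,0.06,0,0,0],[0,0,0.08,0,0,0],[0,0,0.1,0,0,0],[0,0,0.102,0,0,0],[0,0,0.102,0,0,0]],
  ],
)

```text
clock: 43.77
tool_pos: [0.6455, 0.2436, 0.0881]
tool_rot: [-0.0, -0.259, 0.966, -0.0]
wrist_force: [-0.6, -0.2, -0.5]
gripper_width: 0.0101
finger_force: 88.4
```

Emit:
play_rows(
  increments=[
    [[0,0,0.005,0,0,0],[0,0,0.009,0,0,0],[0,0,0.009,0,0,0],[0,0,0.009,0,0,0]],
  ],
)

```text
clock: 44.1
tool_pos: [0.6462, 0.244, 0.0871]
tool_rot: [0.001, -0.259, 0.966, 0.0]
wrist_force: [1.2, -0.2, 4.4]
gripper_width: 0.0098
finger_force: 89.2
```

Emit:
play_rows(
  increments=[
    [[0,0,0,0,0,0],[0,0,0,0,0,0],[0,0,0,0,0,0],[0,0,0,0,0,0],[0,0,0,0,0,0],[0,0,-0.1,0,0,0],[0,0,-0.25,0,0,0],[0,0,-0.4,0,0,0]],
  ],
  gripper=0.5,
)

```text
clock: 44.77
tool_pos: [0.6447, 0.2433, 0.1862]
tool_rot: [-0.002, -0.259, 0.966, -0.0]
wrist_force: [0.6, 1.1, 0.1]
gripper_width: 0.0424
finger_force: 0.0
```

Emit:
play_rows(
  increments=[
    [[0,0,-0.15,0,0,0],[0,0,-0.3,0,0,0],[0,0,-0.4,0,0,0],[0,0,-0.4,0,0,0],[0,0,-0.4,0,0,0],[0,0,-0.4,0,0,0]],
  ],
)

```text
clock: 45.27
tool_pos: [0.6453, 0.2436, 0.2855]
tool_rot: [-0.0, -0.259, 0.966, -0.0]
wrist_force: [-0.2, 0.2, -0.3]
gripper_width: 0.0429
finger_force: 0.0
```

```bash
python3 - <<'E'
from h import *
print(st()[1])
s=snap('wrist');f=s['frame'];u,v=w2px(s,[.571,.2,.06],True)
x0=int(min(max(0,u-130),380));y0=int(max(0,v-95));a=cv2.resize(f[y0:y0+190,x0:x0+260],(780,570),interpolation=cv2.INTER_CUBIC);cv2.imwrite('pics/w10.png',a);print(u,v,x0,y0)
E
```

```text
[0.64529538 0.24363201 0.28554399]
318.71528895683383 96.90212304538113 188 1
```

View pics/w10.png

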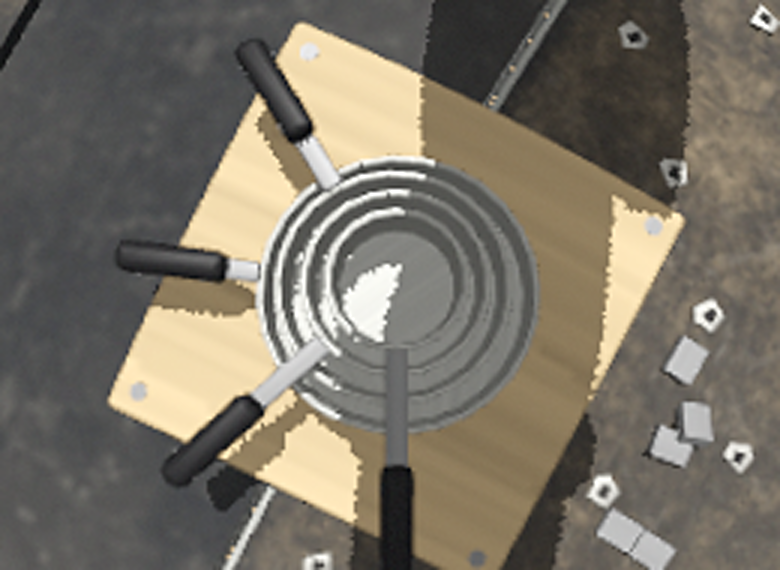

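All four pans are nested concentrically at about (397,290), with the handles fanned and all five chips on the bench at right. I'm handing the job in.

```bash
python3 -c "
from station import manip
print(manip.sign_off())"
```

```text
the job is handed in; nothing more can be done
None
```

The job is handed in: all five steel cut-offs are off the board, the block is back on the bench, and all four pans are nested in order near the middle of the board with their handles fanned about 50° apart. The hand-in gave no verdict, and I didn't look again at the block, tape measure, tin and pencil before handing in.

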